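# Isolate the plunger station and refit its return spring

### The arm

A 6-joint arm with a two-finger parallel gripper is mounted at the origin on a cart in front of the work surface, level with it; the furniture and walls round the work are solid. World frame = base frame: x ahead of the robot, y to its left, z up, the work surface at z = 0. Lengths are in m, angles in rad, forces in N, time in s.
With the tool pointing down it reaches from about 0.35 to 0.775 m from the base axis. Payload 5.5 kg.
Tool frame: the origin (TCP) lies midway between the tips of the shut fingers; the grasp point (between the pads) lies 19 mm behind it (env.tcp_to_grasp is the distance from the TCP to the grasp point, in m); z points along the fingers, y is the direction in which the jaws open and shut (so a half turn about z gives the same grasp; the last joint's range is limited). The gripper opens to 85 mm and grips with 20 to 120 N. Pads are 22 mm wide; open, the fingers measure 114 mm over their backs; the gripper's body (76 mm by 85 mm) begins 54 mm behind the grasp point. The pads swing forward as they close: fully open they stand 13 mm farther back than shut.
Start: joints at [0.995, 0.313, 0.046, 1.304, 0, 1.431], TCP at [0.243, 0.521, 0.231] pointing down, gripper open.
Joint ranges: [-2.76, 2.76], [-0.86, 1.69], [-1.03, 1.26], [-2.2, 2.34], [-1.47, 1.5], [-3.14, 3.14]. Speed limits (rad/s): [2.57, 2.57, 3.14, 3.14, 3.14, 3.14].

### API

Orientations are given as a unit quaternion [w, x, y, z].
In Python, from workcell import get_state, viewer, hand_in, finder, env gives the robot as it stands.
- The arm moves only by the tool arm_command, never from a script. Its argument "motion" is a list of rows, each an object of numbers: "x", "y", "z": the shift along the tool's x, y, z in mm; "rx", "ry", "rz": the turn, a rotation vector about the tool's x, y, z in degrees; "hand": the closure, from -1 (fully open) to 1 (shut). A call has 1 to 10 rows; each row is the pose to reach, as a shift and turn from the pose commanded when the call began, along the tool's axes at that moment; what a row does not reach only later rows make up. A row lasts 1/8 s, in which the tool goes at most 62.5 mm and 10.7 degrees, less where a joint would pass 70% of its speed; a pose out of reach is approached as far as the arm can. A call with a gripper value outside its range is refused whole. The fingers move at their own pace and stop on an object; "force" is the grip in N (left out, the last holds). Time passes only in rows, so rows that repeat a pose let the fingers close. It gives the time, the measured TCP pose, the force and the opening at its end, in the units of the state.
- get_state(): the state, without advancing time (a new reading comes with each control period).
- viewer.read_camera(name): name is "side" or "top"; returns a dict with "image" (384x512x3 uint8, red, green, blue), "z_map" (384x512 float32, m along the optical axis (not along the pixel's ray), 0 where there is no reading), "intrinsics" (3x3 intrinsics, pixels), "rvec" (rotation vector, rad) and "tvec" (3), from world to camera coordinates, as OpenCV has them. Camera axes: x right, y down, z forward; pixel columns grow to the right and rows downward; lengths in m; the calibration is good to about 2 mm. A picture is of the moment at which its call begins.
- hand_in(): hands the job in, once; it reports no verdict.
Trained networks look in a picture, given as the dict that the camera call returned (one of the last four; its "shot" number tells which), for a name from the list of things; names that differ only in an ending like _2 or _b are one class to them, and where a whole thing is asked for, a point or a joint stands for the part that bears it (a point fixed in the world has none). Each returns a list of dicts, best first, with "score" (0 to 1); they miss things now and then, are a little off and sometimes report something else, mostly with a low value. They report only what shows in the picture. A call takes as long as a camera call.
- finder.find_in(picture, query): "at" ([column, row] in pixels, amid what is visible of it).
- finder.masks_of(picture, query): "region" (384x512 bool, what is visible of it) and "at" ([column, row] in pixels, amid what is visible of it).
The state is a dict: "clock": time; "joint_pos": joint angles; "qvel": joint speeds; "tau": joint torques, N m; "tcp_pos": TCP position; "orientation": TCP orientation; "wrist_force": force on the tool from outside, world axes, zero at the start; "ft_torque": the same for the moment, N m; "finger_gap": finger opening in m.
Only numpy, scipy, OpenCV 4.12 (cv2) and the standard library are available. Lean on these libraries where they do the work, as an engineer would, in place of code of your own. Each camera call takes 0.05 s, during which the arm holds its last target.

### The job

Make the plunger station safe and put its return spring back: turn the red isolator handle clockwise all the way to off, then swing the steel lockout hasp out as far as it goes. Then pick up the coil spring and thread it, leg end down, over the station's upright rod, twisting it a little where it snags so that its leg passes the flat of the rod, until it sits fully home on the round seat; let go of it, and leave the beaker, the petri dish and the rubber stopper where they stand.

Things in the scene. Friction and masses are not known exactly. Their poses are not given: they have to be found in the camera images.
- isolator: grey box fixed to the bench, 190 x 100 x 60 mm tall, origin under its centre, long side along its x. The red handle, on a yellow plate, is at the end nearer the robot (axis 45 mm from the centre towards -x); the steel hasp lies across the top at the far end, 100 mm from the handle's axis.
- handle_grip (a point): point on the vertical turning axis of the red bar handle, 12 mm below the bar's top. The bar is 76 long, 16 wide, its top 105 mm above the bench; it stands on a disc 48 wide whose top is 75 mm above the bench. Axes: x along the bar, y across it, z up.
- handle (a joint): turn of the red handle in rad: 0 = on (bar lengthwise on the box), grows clockwise seen from above, 1.2 = off, at the end stop. Friction about 0.08 N m, stays where left.
- hasp_post (a point): point inside the hasp's upright black round post (16 mm diameter, 36 tall, top 105 mm above the bench), 13 mm below its top, on its centre line. The hasp is a flat steel bar on the box's top with this post at its free end, 70 mm from its hinge; folded in it lies across the box.
- hasp_hinge (a point): point on the hasp's vertical hinge axis, at the same height as hasp_post
- hasp (a joint): swing of the hasp in rad: 0 = folded in, grows clockwise seen from above, 1.4 = fully out at the end stop, then pointing past the far end of the box. Light friction 0.03 N m, stays where left.
- spring: loose stiff orange-painted steel compression spring, standing leg end down: 40 mm outside, 30 mm bore, 5 mm wire, 90 tall, 0.12 kg. Origin: centre of the underside; z up. At the bottom the wire crosses the bore as a straight leg along y, on the -x side (its inner edge 9 mm from the centre), and sticks out 16 mm past the coil towards -y.
- station: dark steel plate fixed to the bench, 110 x 110 x 12 mm, origin under its centre, with a round aluminium seat and an upright steel rod in the middle. A red stripe on the plate marks the side of the rod's flat (-x).
- seat (a point): centre of the seat's top (54 mm wide, 20 mm above the bench), where the spring's underside must rest. Axes: z up, x away from the rod's flat. Rod: 25 mm, with a flat 6.5 mm from the centre on its -x side, up to 65 mm above the seat; thin round end above. The spring passes that shoulder only with its leg over the flat (x axes within about 0.25 rad), else it snags there.
- rod_tip (a point): centre of the tapered tip (7 mm across) of the rod's thin round end (14 mm), 101 mm above the seat and 36 mm above the shoulder of the thick part
- beaker: bystander: clear beaker 56 mm wide, 70 tall, origin under its centre
- petri: bystander: clear petri dish 64 mm wide, 16 tall, origin under its centre
- stopper: bystander: red-brown rubber stopper 33 mm wide, 26 tall, origin under its centre

How it is judged:
On the way, in this order (a step that is already met when the one before it is completed fails the run):
1. the red handle is turned to off (value of joint handle above 1.08 rad), for 0.2 s.
2. the lockout hasp is swung out (value of joint hasp above 1.2 rad and value of joint handle above 1.08 rad), for 0.2 s.
3. the spring, leg end down, is over the rod's end (z of spring in the frame of seat below 0.09 m and horizontal distance between spring and seat below 0.012 m and angle between spring's own z axis and vertical below 0.3 rad), for 0.1 s.
At the end, for the whole second after the job is handed in: Handle off (above 1.08 rad), then hasp out (above 1.2 rad), then the spring released and at rest on the rod, leg end down, upright within 0.08 rad, underside within 4 mm of the seat's top, centre within 7 mm of the seat's centre (all of step 2 and z of spring in the frame of seat below 0.004 m and horizontal distance between spring and seat below 0.007 m and angle between spring's own z axis and vertical below 0.08 rad and linear speed of spring below 0.02 m/s); the robot touches nothing.
It fails at once if the hasp is swung out before the handle is off (value of joint hasp above 0.8 rad and value of joint handle below 0.9 rad).
It fails at once if the beaker is moved more than 30 mm or tipped (distance of beaker from where it was at the start of the episode above 0.03 m or angle between beaker's own z axis and vertical above 0.5 rad).
It fails at once if the petri dish is moved more than 30 mm (distance of petri from where it was at the start of the episode above 0.03 m).
It fails at once if the stopper is moved more than 30 mm (distance of stopper from where it was at the start of the episode above 0.03 m).
It also fails if it takes over 72 s, if anything falls off the work surface, if the arm or the gripper's body presses on something with over 40 N, if the wrist force passes 120 N, or if a joint passes its speed limit or range.

## Working session

There is one attempt and no reset: what is moved stays moved. The work goes in short steps, Python scripts to look and compute and a tool call to move; the robot and the scene stay as the last step left them, time stands still between calls to the robot, and variables do not carry over. Pictures are saved under pics/ and viewed, and the job is handed in when it is done.

Besides the shell and the picture viewer there is one more tool, called after "Emit:" in YAML: its name, and indented under it one key for each argument. arm_command: Moves the arm, as the interface text tells. Its arguments: {"type":"object","properties":{"motion":{"type":"array","items":{"type":"object","properties":{"x":{"type":"number"},"y":{"type":"number"},"z":{"type":"number"},"rx":{"type":"number"},"ry":{"type":"number"},"rz":{"type":"number"},"hand":{"type":"number"}}}},"force":{"type":"number"}},"required":["motion"]}

```bash
ls; mkdir -p pics
cat > h.py <<'E'
import numpy as np,cv2,pickle
from scipy.spatial.transform import Rotation as R
from workcell import get_state, viewer, hand_in, finder, env
def snap(n,tag):
    p=viewer.read_camera(n); cv2.imwrite(f'pics/{tag}_{n}.png',p['image'][:,:,::-1]); pickle.dump(p,open(f'pics/{tag}_{n}.pkl','wb')); return p
def cloud(p):
    K=p['intrinsics'];z=p['z_map'];v,u=np.indices(z.shape)
    c=np.stack([(u-K[0,2])/K[0,0]*z,(v-K[1,2])/K[1,1]*z,z],-1)
    Rm=R.from_rotvec(np.ravel(p['rvec'])).as_matrix()
    return (c-np.ravel(p['tvec']))@Rm
def onplane(p,uv,h):
    K=p['intrinsics'];Rm=R.from_rotvec(np.ravel(p['rvec'])).as_matrix();o=-Rm.T@np.ravel(p['tvec'])
    d=Rm.T@np.linalg.inv(K)@np.array([uv[0],uv[1],1.]);return o+d*(h-o[2])/d[2]
def proj(p,X):
    return cv2.projectPoints(np.atleast_2d(np.array(X,float)),np.array(p['rvec'],float),np.array(p['tvec'],float),p['intrinsics'],None)[0][:,0]
E
python3 - <<'E'
from h import *
s=get_state();print({k:np.round(v,3) for k,v in s.items()})
for n in('top','side'):
    p=snap(n,'a');Rm=R.from_rotvec(np.ravel(p['rvec'])).as_matrix();print(n,p['intrinsics'][0,0],-Rm.T@np.ravel(p['tvec']),Rm[2])
    C=cloud(p)
    for q in['isolator','handle_grip','hasp_post','spring','station','rod_tip','beaker','petri','stopper']:
        for r in finder.masks_of(p,q)[:2]:
            m=r['region']&(p['z_map']>0);X=C[m]
            print(q,round(r['score'],2),np.round(r['at']),m.sum(),np.round(np.median(X,0),3) if len(X) else '',np.round(np.percentile(X,[2,98],axis=0),3).tolist() if len(X) else '')
E
```

```text
pics
{'clock': np.float64(0.0), 'joint_pos': array([ 0.995,  0.314,  0.045,  1.304, -0.   ,  1.431]), 'qvel': array([ 0.002,  0.   ,  0.001, -0.   , -0.   ,  0.001]), 'tau': array([ 1.0000e-03, -4.8062e+01,  2.9853e+01,  1.9000e-02, -0.0000e+00,
        0.0000e+00]), 'tcp_pos': array([0.242, 0.521, 0.23 ]), 'orientation': array([-0.   ,  0.216,  0.976, -0.001]), 'wrist_force': array([ 0.135,  0.693, -0.055]), 'ft_torque': array([ 0.03 , -0.005,  0.047]), 'finger_gap': np.float64(0.085)}
top 435.15653226986086 [ 0.31439953 -0.01207714  1.39459623] [ 0.14378385 -0.00933223 -0.98956511]
isolator 0.56 [352. 197.] 2094 [ 0.487 -0.319  0.062] [[0.396, -0.379, 0.022], [0.582, -0.27, 0.106]]
handle_grip 0.73 [356. 213.] 260 [ 0.443 -0.317  0.1  ] [[0.41, -0.342, 0.07], [0.476, -0.3, 0.11]]
hasp_post 0.7 [352. 179.] 202 [ 0.542 -0.327  0.069] [[0.529, -0.378, 0.058], [0.558, -0.291, 0.107]]
spring 0.57 [179. 230.] 167 [0.397 0.209 0.059] [[0.381, 0.184, 0.0], [0.415, 0.229, 0.094]]
station 0.79 [180. 170.] 1143 [0.587 0.223 0.013] [[0.539, 0.174, 0.006], [0.645, 0.28, 0.1]]
rod_tip 0.68 [180.
[... 651 characters left out ...]
09 -0.49504862]
isolator 0.58 [304. 163.] 625 [ 0.439 -0.311  0.064] [[0.387, -0.366, 0.034], [0.52, -0.273, 0.105]]
handle_grip 0.5 [310. 151.] 174 [ 0.44  -0.314  0.092] [[0.406, -0.33, 0.075], [0.474, -0.304, 0.107]]
station 0.71 [310. 150.] 215 [ 0.439 -0.314  0.089] [[0.405, -0.33, 0.07], [0.474, -0.299, 0.107]]
station 0.41 [205. 239.] 72 [0.546 0.19  0.013] [[0.537, 0.171, 0.007], [0.588, 0.234, 0.119]]
rod_tip 0.46 [206. 242.] 79 [0.544 0.19  0.012] [[0.535, 0.171, 0.003], [0.587, 0.233, 0.119]]
petri 0.61 [341. 175.] 145 [ 0.314 -0.352  0.017] [[0.29, -0.394, 0.002], [0.35, -0.326, 0.021]]
stopper 0.77 [258. 300.] 172 [0.316 0.349 0.025] [[0.304, 0.33, 0.005], [0.331, 0.358, 0.029]]
```

Run:
```python
import cv2
t=cv2.imread('pics/a_top.png');s=cv2.imread('pics/a_side.png')
a=cv2.resize(t[100:280,130:390],None,fx=3,fy=3,interpolation=cv2.INTER_CUBIC);cv2.imwrite('pics/a_t.png',a)
cv2.imwrite('pics/a_s.png',cv2.resize(s,(800,600)))
cv2.imwrite('pics/a_spr.png',cv2.resize(t[140:260,140:230],None,fx=5,fy=5,interpolation=cv2.INTER_CUBIC))
```

```text
(no output)
```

View pics/a_t.png

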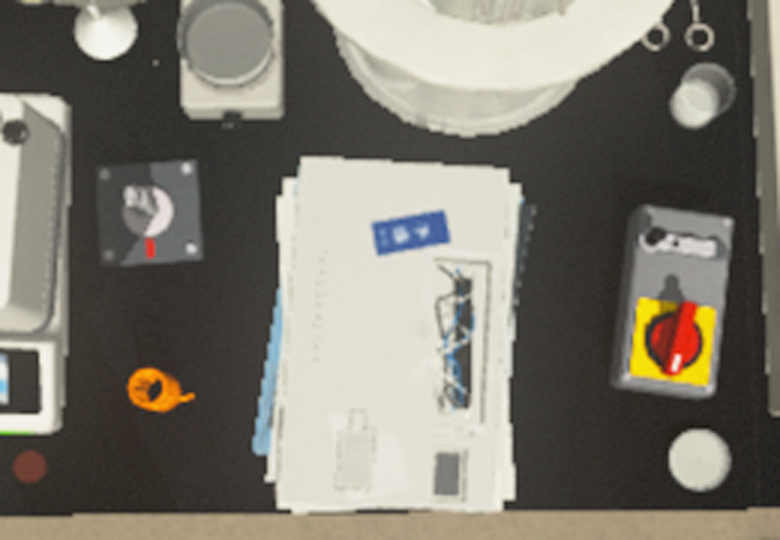

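View pics/a_s.png

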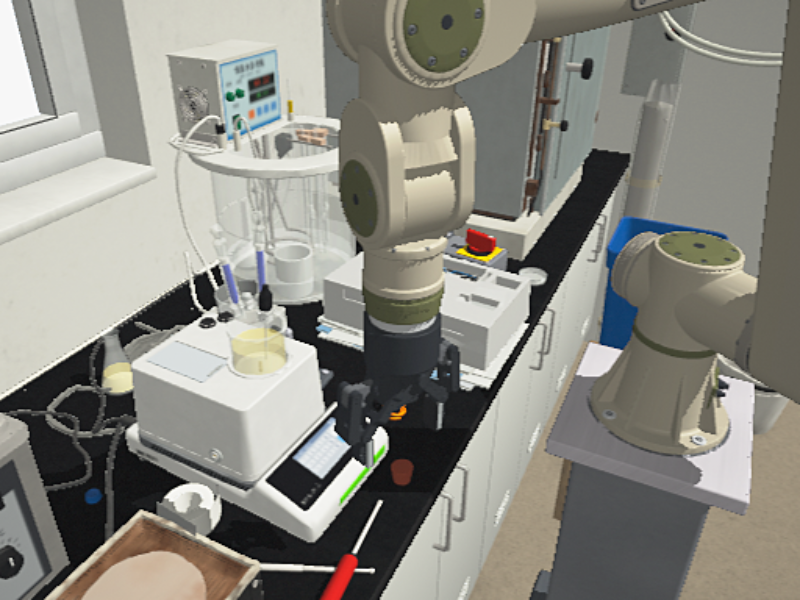

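View pics/a_spr.png

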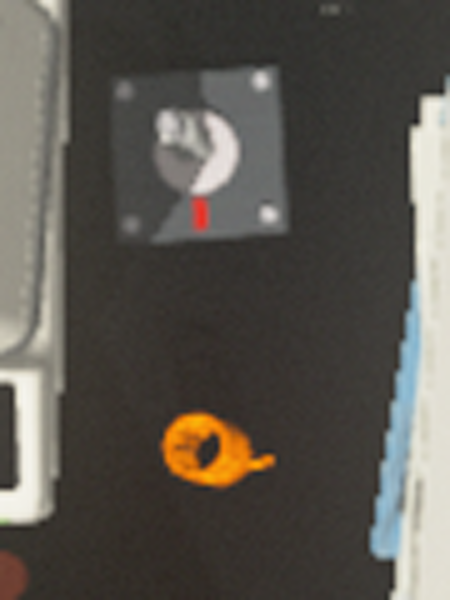

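Run:
```python
from h import *
p=pickle.load(open('pics/a_top.pkl','rb'));C=cloud(p);I=p['image'].astype(int);hsv=cv2.cvtColor(p['image'],cv2.COLOR_RGB2HSV)
def rect(m,name):
    X=C[m];r=cv2.minAreaRect((X[:,:2]*1000).astype(np.float32));c=X.mean(0)
    w,v=np.linalg.eigh(np.cov(X[:,:2].T));d=v[:,1]*np.sign(v[0,1])
    print(name,m.sum(),np.round(c,4),'rect',np.round(r[0],1),np.round(r[1],1),round(r[2],1),'pca deg',round(np.degrees(np.arctan2(d[1],d[0])),1),X[:,2].min().round(3),X[:,2].max().round(3))
def box(x0,x1,y0,y1,z0,z1): return (C[...,0]>x0)&(C[...,0]<x1)&(C[...,1]>y0)&(C[...,1]<y1)&(C[...,2]>z0)&(C[...,2]<z1)
B=box(.36,.62,-.42,-.22,-.01,.2)
red=(I[...,0]>130)&(I[...,1]<70)&(I[...,2]<70)
rect(B&box(.36,.62,-.42,-.22,.052,.068),'boxtop')
yel=(I[...,0]>150)&(I[...,1]>130)&(I[...,2]<90)
rect(B&yel,'yel')
rect(B&red&(C[...,2]>.096),'bar')
rect(B&(C[...,2]>.085)&(C[...,0]>.5),'post')
rect(B&(C[...,2]>.0655)&(C[...,0]>.51),'hasp')
rect(box(.52,.66,.15,.29,.006,.016),'plate')
rect(box(.52,.66,.15,.29,.017,.024),'seat')
rect(box(.52,.66,.15,.29,.08,.2),'rod')
S=box(.52,.66,.15,.29,-.01,.03)&(I[...,0]>130)&(I[...,1]<90)&(I[...,2]<90);rect(S,'stripe')
O=(I[...,0]>150)&(I[...,2]<60)&(I[...,1]>60)&box(.36,.45,.1,.26,-.02,.12)
rect(O&(C[...,2]>.083),'sprtop');rect(O&(C[...,2]<.012),'sprleg')
ys,xs=np.where(O)
for y,x in zip(ys,xs):
    if C[y,x,2]<.03: print(x,y,np.round(C[y,x],3),I[y,x])
print(C[O&(C[...,2]>.083)].round(3).tolist())
```

```text
boxtop 1468 [ 0.4906 -0.326   0.0607] rect [ 488.3 -327.7] [101.  190.8] 81.5 pca deg -10.2 0.052 0.068
yel 310 [ 0.4379 -0.32    0.0632] rect [ 442.3 -322.5] [81.2 79.6] 81.5 pca deg 79.3 0.056 0.079
bar 98 [ 0.4463 -0.3216  0.1046] rect [ 441.3 -321.3] [15.4 72.6] 72.5 pca deg -18.8 0.098 0.111
post 28 [ 0.5466 -0.3002  0.1023] rect [ 546.8 -300.7] [13.  13.3] 42.6 pca deg -60.7 0.087 0.109
hasp 176 [ 0.543  -0.3305  0.0748] rect [ 543.  -334.7] [88.4 64.9] 81.2 pca deg 83.7 0.066 0.109
plate 830 [0.5915 0.2258 0.0117] rect [591.8 219.9] [134.9 135.4] 89.5 pca deg 29.5 0.006 0.016
seat 160 [0.5862 0.2233 0.0197] rect [590.3 226.3] [ 99.7 100.4] 6.0 pca deg -57.0 0.017 0.024
rod 45 [0.5917 0.2254 0.1015] rect [592.6 227. ] [15.9 21.8] 31.0 pca deg -61.0 0.08 0.123
stripe 13 [0.5508 0.223  0.0141] rect [551. 222.] [17.   6.3] 3.4 pca deg 1.5 0.011 0.018
sprtop 49 [0.3981 0.2101 0.0895] rect [398.2 210.1] [33.3 36. ] 1.2 pca deg -59.5 0.084 0.095
sprleg 51 [0.3934 0.2046 0.0027] rect [392. 206.] [50.9 38.4] 62.8 pca deg 83.3 -0.006 0.012
180 225 [0.414 0.218 0.021] [245 147  10]
181 2
[... 3441 characters left out ...]
0.406, 0.195, 0.09], [0.403, 0.227, 0.09], [0.402, 0.194, 0.092], [0.4, 0.228, 0.089], [0.399, 0.194, 0.092], [0.4, 0.192, 0.087], [0.397, 0.227, 0.095], [0.397, 0.194, 0.091], [0.397, 0.192, 0.085], [0.394, 0.228, 0.088], [0.394, 0.194, 0.091], [0.391, 0.227, 0.089], [0.391, 0.225, 0.089], [0.391, 0.198, 0.089], [0.391, 0.194, 0.09], [0.388, 0.227, 0.089], [0.388, 0.225, 0.088], [0.388, 0.222, 0.084], [0.388, 0.201, 0.086], [0.388, 0.197, 0.089], [0.385, 0.224, 0.093], [0.385, 0.222, 0.088], [0.385, 0.219, 0.087], [0.385, 0.204, 0.088], [0.385, 0.2, 0.09], [0.382, 0.218, 0.089], [0.382, 0.215, 0.094], [0.382, 0.212, 0.089], [0.382, 0.209, 0.09], [0.382, 0.206, 0.091], [0.382, 0.204, 0.085]]
```

```bash
cat >> h.py <<'E'
def rows(targets):
    """targets: list of (x,y,z,jawdeg) world -> tool-rel row values"""
    s=get_state();q=s['orientation'];R0=R.from_quat([q[1],q[2],q[3],q[0]]);p0=np.array(s['tcp_pos'])
    y=R0.as_matrix()[:,1];a0=np.degrees(np.arctan2(y[1],y[0]))
    print('now',p0.round(4),'jaw',a0.round(1),'t',s['clock'],'gap',s['finger_gap'],'F',np.round(s['wrist_force'],1),'q6',np.round(s['joint_pos'],2))
    for x,yy,z,a in targets:
        d=R0.inv().apply(np.array([x,yy,z])-p0)*1000
        ar=np.radians(a);Y=np.array([np.cos(ar),np.sin(ar),0]);Z=np.array([0,0,-1.]);X=np.cross(Y,Z)
        rv=np.degrees((R0.inv()*R.from_matrix(np.stack([X,Y,Z],1))).as_rotvec())
        print((x,yy,z,a),'->',np.round(d,1),np.round(rv,1))
E
python3 - <<'E'
from h import *
p=pickle.load(open('pics/a_top.pkl','rb'));C=cloud(p)
for x0 in np.arange(.3,.8,.1):
  print(round(x0,1),[ (round(y0,1),round(float(np.percentile(C[(C[...,0]>=x0)&(C[...,0]<x0+.1)&(C[...,1]>=y0)&(C[...,1]<y0+.1)&(p['z_map']>0)][:,2],99)),2)) for y0 in np.arange(-.5,.5,.1)])
rows([(.42,.42,.26,65),(.55,.15,.26,65),(.55,-.1,.26,70),(.4425,-.3215,.22,72)])
# leg
I=p['image'].astype(int)
for x in range(186,198):
  print(x,[tuple(I[y,x]) for y in range(229,236)])
E
```

```text
0.3 [(np.float64(-0.5), 0.63), (np.float64(-0.4), 0.06), (np.float64(-0.3), 0.02), (np.float64(-0.2), 0.13), (np.float64(-0.1), 0.14), (np.float64(-0.0), 0.13), (np.float64(0.1), 0.07), (np.float64(0.2), 0.09), (np.float64(0.3), 0.08), (np.float64(0.4), 0.08)]
0.4 [(np.float64(-0.5), 0.66), (np.float64(-0.4), 0.11), (np.float64(-0.3), 0.07), (np.float64(-0.2), 0.13), (np.float64(-0.1), 0.14), (np.float64(-0.0), 0.13), (np.float64(0.1), 0.06), (np.float64(0.2), 0.09), (np.float64(0.3), 0.3), (np.float64(0.4), 0.24)]
0.5 [(np.float64(-0.5), 0.67), (np.float64(-0.4), 0.1), (np.float64(-0.3), 0.1), (np.float64(-0.2), 0.13), (np.float64(-0.1), 0.13), (np.float64(-0.0), 0.13), (np.float64(0.1), 0.02), (np.float64(0.2), 0.12), (np.float64(0.3), 0.4), (np.float64(0.4), 0.39)]
0.6 [(np.float64(-0.5), 0.69), (np.float64(-0.4), 0.07), (np.float64(-0.3), 0.32), (np.float64(-0.2), 0.33), (np.float64(-0.1), 0.33), (np.float64(-0.0), 0.32), (np.float64(0.1), 0.06), (np.float64(0.2), 0.02), (np.float64(0.3), 0.19), (np.float64(0.4), 0.19)]
0.7 [(np.float64(-0.5), 0.69), (np.float64(-0.4), 0.32), (np
[... 3709 characters left out ...]
, np.int64(52), np.int64(47)), (np.int64(56), np.int64(50), np.int64(46))]
196 [(np.int64(56), np.int64(50), np.int64(46)), (np.int64(58), np.int64(52), np.int64(47)), (np.int64(58), np.int64(52), np.int64(46)), (np.int64(56), np.int64(52), np.int64(46)), (np.int64(56), np.int64(51), np.int64(49)), (np.int64(57), np.int64(53), np.int64(48)), (np.int64(57), np.int64(53), np.int64(48))]
197 [(np.int64(57), np.int64(53), np.int64(49)), (np.int64(59), np.int64(53), np.int64(47)), (np.int64(59), np.int64(54), np.int64(51)), (np.int64(59), np.int64(54), np.int64(51)), (np.int64(57), np.int64(50), np.int64(48)), (np.int64(57), np.int64(52), np.int64(48)), (np.int64(58), np.int64(50), np.int64(50))]
```

Run:
```python
from h import *
p=pickle.load(open('pics/a_top.pkl','rb'));C=cloud(p)
rows([(.33,.40,.26,65),(.36,.28,.26,65),(.42,.18,.26,65),(.45,.0,.26,68),(.45,-.2,.26,70),(.4425,-.3215,.20,72)])
m=(C[...,2]>.1)&(C[...,0]>.4)&(C[...,0]<.8)&(C[...,1]<-.15)&(C[...,1]>-.5)&(p['z_map']>0)
H=np.zeros((20,18))
for X in C[m]:
  i=int((X[0]-.4)/.02);j=int((X[1]+.5)/.02)
  if 0<=i<20 and 0<=j<18:H[i,j]=max(H[i,j],X[2])
print('y',[round(-.5+.02*j,2) for j in range(18)])
for i in range(20):print(round(.4+.02*i,2),(H[i]*100).astype(int))
```

```text
now [0.2428 0.5213 0.2313] jaw 65.0 t 1.0 gap 0.08581839022879596 F [ 0.2 -0.   0.3] q6 [1.   0.31 0.05 1.3  0.   1.43]
(0.33, 0.4, 0.26, 65) -> [-130.3  -73.1  -28.7] [ 0. -0.  0.]
(0.36, 0.28, 0.26, 65) -> [-208.1 -169.2  -28.7] [ 0. -0.  0.]
(0.42, 0.18, 0.26, 65) -> [-304.7 -234.6  -28.7] [ 0. -0.  0.]
(0.45, 0.0, 0.26, 68) -> [-407.9 -385.1  -28.7] [ 0.  0. -3.]
(0.45, -0.2, 0.26, 70) -> [-492.4 -566.4  -28.7] [ 0.  0. -5.]
(0.4425, -0.3215, 0.2, 72) -> [-536.9 -679.7   31.3] [ 0.  0. -7.]
y [-0.5, -0.48, -0.46, -0.44, -0.42, -0.4, -0.38, -0.36, -0.34, -0.32, -0.3, -0.28, -0.26, -0.24, -0.22, -0.2, -0.18, -0.16]
0.4 [ 0 65 65  0  0  0  0  0  0 11  0  0  0  0  0  0  0  0]
0.42 [ 0 65 65  0  0  0  0  0 11 11  0  0  0  0  0  0  0  0]
0.44 [ 0 65 65  0  0  0  0  0 11 10  0  0  0  0  0  0  0  0]
0.46 [ 0 65 66  0  0  0  0  0 10 10  0  0  0  0  0  0  0  0]
0.48 [ 0 66 66  0  0  0  0  0  0  0  0  0  0  0  0  0  0  0]
0.5 [ 0 66 66  0  0  0  0  0  0  0  0  0  0  0  0  0  0  0]
0.52 [ 0 66 67  0  0  0  0  0  0  0  0  0  0  0  0  0  0  0]
0.54 [ 0 67 67  0  0  0  0  0  0 10 10  0  0  0  0  0  0  0]
0.56 [ 0 67 67  0  0  0  0  0  0  0  0  0  0  0  0  0  0  0]
0.58 [ 0 67 68  0  0  0  0  0  0  0  0  0  0  0  0  0  0  0]
0.6 [ 0 68 68  0  0  0  0  0  0  0  0  0  0  0  0  0  0  0]
0.62 [ 0 68 68  0  0  0  0  0  0  0  0  0  0  0  0  0 31 32]
0.64 [ 0 68 68  0  0  0  0  0  0  0  0  0  0  0 32 32 32 32]
0.66 [ 0 69 69  0  0  0  0  0  0  0  0  0 31 32 32 32 32 32]
0.68 [ 0 69 69  0  0  0  0  0  0  0  0  0 32 32 32 32 32 32]
0.7 [ 0 69 69  0  0  0  0  0  0  0  0 32 32 32 32 32 32  0]
0.72 [ 0 69 70  0  0  0  0  0  0  0 32 32 32 32 32 32 32 34]
0.74 [ 0 69 70  0  0  0  0  0  0  0 32 32 32 32 32  0 34 34]
0.76 [ 0 68 68  0  0  0  0  0  0 31 32 32 32 32  0 32 34 34]
0.78 [ 0 64 64  0  0  0  0  0  0 32 32 32 32 31  0 32 33  0]
```

Emit:
arm_command:
  motion:
    - {"x": -40,"y": -20,"z": -15}
    - {"x": -85,"y": -48,"z": -28}
    - {"x": -130,"y": -75,"z": -28}
    - {"x": -165,"y": -120,"z": -28}
    - {"x": -208,"y": -165,"z": -28}
    - {"x": -255,"y": -200,"z": -28}
    - {"x": -304,"y": -235,"z": -28}
    - {"x": -340,"y": -280,"z": -28}
    - {"x": -370,"y": -330,"z": -28}
    - {"x": -408,"y": -385,"z": -28,"rz": -3}

```text
invalid input at $.motion[0]: expected keys x, y, z, rx, ry, rz, hand
```

```bash
python3 - <<'E'
from h import *
for n in('side','top'):snap(n,'b')
rows([(.45,.0,.26,68),(.45,-.2,.26,70),(.4425,-.3215,.20,72),(.4425,-.3215,.082,72)])
E
python3 -c "
import cv2
s=cv2.imread('pics/b_side.png');cv2.imwrite('pics/b_s.png',cv2.resize(s[200:330,160:330],None,fx=4.5,fy=4.5,interpolation=cv2.INTER_CUBIC))"
```

```text
now [0.2428 0.5213 0.2313] jaw 65.0 t 1.1 gap 0.08512720463036573 F [-0.5 -0.1  0. ] q6 [1.   0.31 0.05 1.3  0.   1.43]
(0.45, 0.0, 0.26, 68) -> [-407.9 -385.1  -28.7] [ 0. -0. -3.]
(0.45, -0.2, 0.26, 70) -> [-492.4 -566.4  -28.7] [ 0. -0. -5.]
(0.4425, -0.3215, 0.2, 72) -> [-536.9 -679.7   31.2] [ 0. -0. -7.]
(0.4425, -0.3215, 0.082, 72) -> [-536.9 -679.7  149.2] [ 0. -0. -7.]
```

View pics/b_s.png

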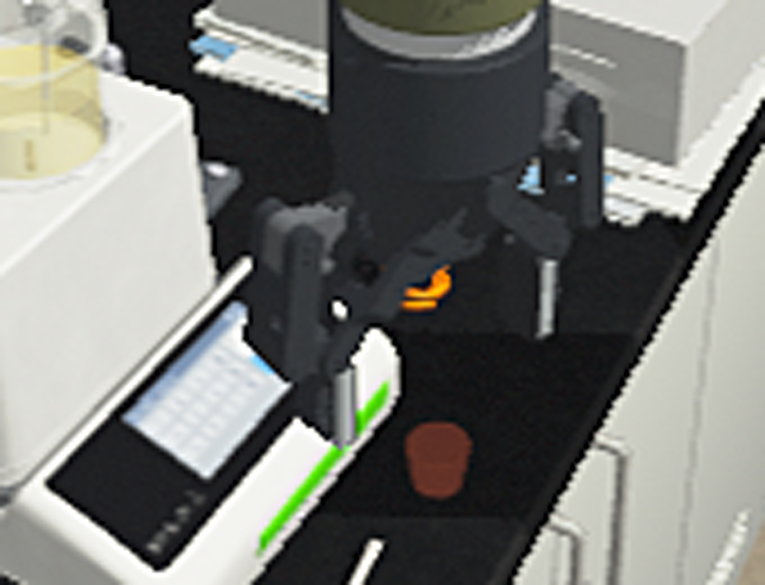

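Emit:
arm_command:
  motion:
    - {"x": -40,"y": -20,"z": -15,"rx": 0,"ry": 0,"rz": 0,"hand": -1}
    - {"x": -85,"y": -48,"z": -28,"rx": 0,"ry": 0,"rz": 0,"hand": -1}
    - {"x": -130,"y": -75,"z": -28,"rx": 0,"ry": 0,"rz": 0,"hand": -1}
    - {"x": -165,"y": -120,"z": -28,"rx": 0,"ry": 0,"rz": 0,"hand": -1}
    - {"x": -208,"y": -165,"z": -28,"rx": 0,"ry": 0,"rz": 0,"hand": -1}
    - {"x": -255,"y": -200,"z": -28,"rx": 0,"ry": 0,"rz": 0,"hand": -1}
    - {"x": -304,"y": -235,"z": -28,"rx": 0,"ry": 0,"rz": 0,"hand": -1}
    - {"x": -340,"y": -280,"z": -28,"rx": 0,"ry": 0,"rz": 0,"hand": -1}
    - {"x": -370,"y": -330,"z": -28,"rx": 0,"ry": 0,"rz": -2,"hand": -1}
    - {"x": -408,"y": -385,"z": -28,"rx": 0,"ry": 0,"rz": -3,"hand": -1}

```text
clock: 2.35
tcp_pos: [0.4494, 0.0026, 0.2596]
orientation: [0.0, 0.19, 0.982, 0.0]
wrist_force: [1.4, 0.5, -0.5]
finger_gap: 0.0854
```

```bash
python3 - <<'E'
from h import *
for n in('side','top'):snap(n,'c')
rows([(.45,.0,.26,68),(.45,-.2,.26,70),(.4425,-.3215,.20,72),(.4425,-.3215,.082,72)])
E
python3 -c "
import cv2
s=cv2.imread('pics/c_side.png');cv2.imwrite('pics/c_s.png',cv2.resize(s[180:310,160:330],None,fx=4.5,fy=4.5,interpolation=cv2.INTER_CUBIC))"
```

```text
now [ 0.4504 -0.0011  0.2593] jaw 67.5 t 2.45 gap 0.08517984876908051 F [0.  0.9 0.3] q6 [-0.18  0.06 -0.19  1.31 -0.    0.21]
(0.45, 0.0, 0.26, 68) -> [ 0.8  0.9 -0.7] [-0.1  0.1 -0.5]
(0.45, -0.2, 0.26, 70) -> [ -75.5 -184.    -0.3] [-0.1  0.1 -2.5]
(0.4425, -0.3215, 0.2, 72) -> [-114.9 -299.1   59.9] [-0.1  0.1 -4.5]
(0.4425, -0.3215, 0.082, 72) -> [-114.7 -298.9  177.9] [-0.1  0.1 -4.5]
```

View pics/c_s.png

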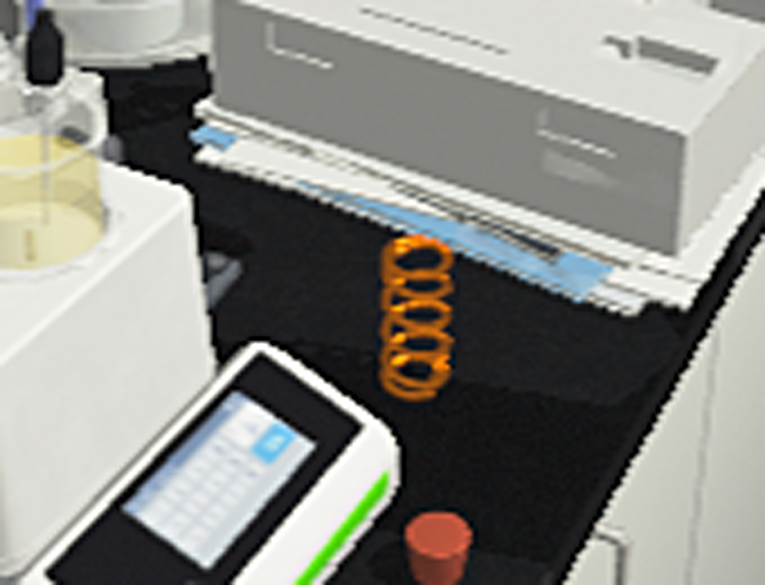

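Emit:
arm_command:
  motion:
    - {"x": -25,"y": -55,"z": 0,"rx": 0,"ry": 0,"rz": -1,"hand": -1}
    - {"x": -45,"y": -110,"z": 0,"rx": 0,"ry": 0,"rz": -2,"hand": -1}
    - {"x": -68,"y": -165,"z": 0,"rx": 0,"ry": 0,"rz": -3,"hand": -1}
    - {"x": -85,"y": -210,"z": 20,"rx": 0,"ry": 0,"rz": -4,"hand": -1}
    - {"x": -100,"y": -255,"z": 40,"rx": 0,"ry": 0,"rz": -4.5,"hand": -1}
    - {"x": -114.5,"y": -299,"z": 70,"rx": 0,"ry": 0,"rz": -4.5,"hand": -0.4}
    - {"x": -114.5,"y": -299,"z": 120,"rx": 0,"ry": 0,"rz": -4.5,"hand": -0.2}
    - {"x": -114.5,"y": -299,"z": 155,"rx": 0,"ry": 0,"rz": -4.5,"hand": -0.2}
    - {"x": -114.5,"y": -299,"z": 177,"rx": 0,"ry": 0,"rz": -4.5,"hand": -0.2}
    - {"x": -114.5,"y": -299,"z": 177,"rx": 0,"ry": 0,"rz": -4.5,"hand": -0.2}

```text
clock: 3.7
tcp_pos: [0.4427, -0.3141, 0.0805]
orientation: [-0.002, 0.152, 0.988, 0.001]
wrist_force: [-0.5, -0.2, 0.4]
finger_gap: 0.0511
```

```bash
python3 - <<'E'
from h import *
snap('top','d')
rows([(.4425,-.3215,.082,72)]+[(.4425,-.3215,.082,a) for a in(62,42,22,13)])
E
python3 -c "
import cv2
s=cv2.imread('pics/d_top.png');cv2.imwrite('pics/d_t.png',cv2.resize(s[150:260,310:410],None,fx=5,fy=5,interpolation=cv2.INTER_CUBIC))"
```

```text
now [ 0.4436 -0.315   0.082 ] jaw 72.6 t 3.75 gap 0.05117455062772299 F [0.5 0.6 0. ] q6 [-0.77  0.35 -0.29  0.94  0.   -0.46]
(0.4425, -0.3215, 0.082, 72) -> [-0.9 -6.6 -0. ] [ 0.1 -0.1  0.6]
(0.4425, -0.3215, 0.082, 62) -> [-0.9 -6.6 -0. ] [ 0.  -0.1 10.6]
(0.4425, -0.3215, 0.082, 42) -> [-0.9 -6.6 -0. ] [ 0.  -0.1 30.6]
(0.4425, -0.3215, 0.082, 22) -> [-0.9 -6.6 -0. ] [ 0.  -0.1 50.6]
(0.4425, -0.3215, 0.082, 13) -> [-0.9 -6.6 -0. ] [ 0.  -0.1 59.6]
```

View pics/d_t.png

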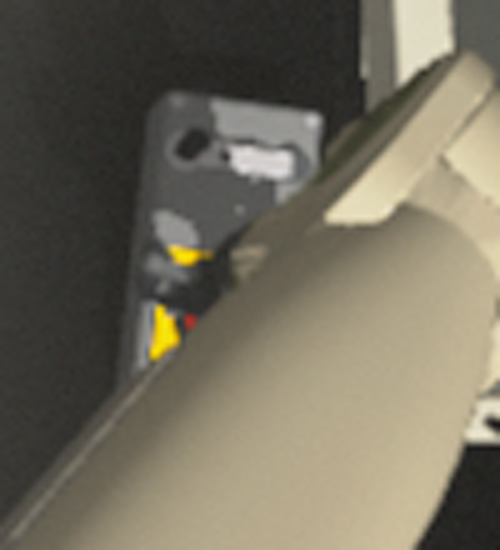

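```bash
python3 - <<'E'
from h import *
snap('side','d')
rows([(.4425,-.3215,.082,72)])
E
python3 -c "
import cv2
s=cv2.imread('pics/d_side.png');cv2.imwrite('pics/d_s.png',cv2.resize(s[100:200,250:370],None,fx=6,fy=6,interpolation=cv2.INTER_CUBIC))"
```

```text
now [ 0.4443 -0.3156  0.0829] jaw 72.6 t 3.8 gap 0.051041302483757024 F [0.2 0.2 0.5] q6 [-0.77  0.35 -0.29  0.94  0.   -0.46]
(0.4425, -0.3215, 0.082, 72) -> [-0.1 -6.1  0.9] [-0.   0.   0.6]
```

View pics/d_s.png

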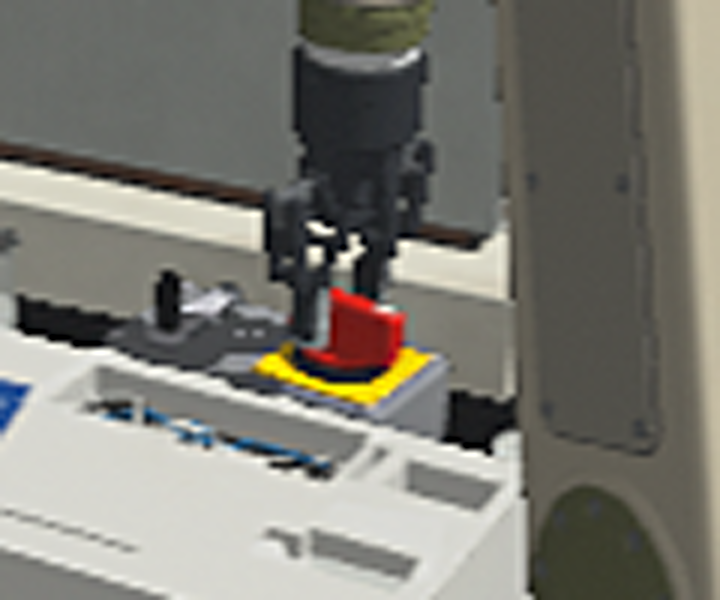

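Emit:
arm_command:
  motion:
    - {"x": 0,"y": -6,"z": 1,"rx": 0,"ry": 0,"rz": 0,"hand": -0.2}
    - {"x": 0,"y": -6,"z": 1,"rx": 0,"ry": 0,"rz": 0,"hand": 0.3}
    - {"x": 0,"y": -6,"z": 1,"rx": 0,"ry": 0,"rz": 0,"hand": 1}
    - {"x": 0,"y": -6,"z": 1,"rx": 0,"ry": 0,"rz": 0,"hand": 1}
    - {"x": 0,"y": -6,"z": 1,"rx": 0,"ry": 0,"rz": 0,"hand": 1}
  force: 25

```text
clock: 4.42
tcp_pos: [0.4422, -0.3217, 0.082]
orientation: [0.001, 0.152, 0.988, -0.0]
wrist_force: [-1.0, 1.6, 5.1]
finger_gap: 0.0151
```

Run:
```python
from h import *
rows([(.4425,-.3215,.082,72),(.4425,-.3215,.082,12)])
```

```text
now [ 0.4422 -0.3217  0.082 ] jaw 72.5 t 4.425 gap 0.015088673157315326 F [-1.   1.6  5.1] q6 [-0.78  0.35 -0.28  0.94  0.   -0.47]
(0.4425, -0.3215, 0.082, 72) -> [-0.2  0.3 -0. ] [-0.   0.1  0.5]
(0.4425, -0.3215, 0.082, 12) -> [-0.2  0.3 -0. ] [ 0.   0.1 60.5]
```

Emit:
arm_command:
  motion:
    - {"x": 0,"y": 0,"z": 0,"rx": 0,"ry": 0,"rz": 7,"hand": 1}
    - {"x": 0,"y": 0,"z": 0,"rx": 0,"ry": 0,"rz": 15,"hand": 1}
    - {"x": 0,"y": 0,"z": 0,"rx": 0,"ry": 0,"rz": 23,"hand": 1}
    - {"x": 0,"y": 0,"z": 0,"rx": 0,"ry": 0,"rz": 31,"hand": 1}
    - {"x": 0,"y": 0,"z": 0,"rx": 0,"ry": 0,"rz": 39,"hand": 1}
    - {"x": 0,"y": 0,"z": 0,"rx": 0,"ry": 0,"rz": 47,"hand": 1}
    - {"x": 0,"y": 0,"z": 0,"rx": 0,"ry": 0,"rz": 54,"hand": 1}
    - {"x": 0,"y": 0,"z": 0,"rx": 0,"ry": 0,"rz": 58,"hand": 1}
    - {"x": 0,"y": 0,"z": 0,"rx": 0,"ry": 0,"rz": 60,"hand": 1}
    - {"x": 0,"y": 0,"z": 0,"rx": 0,"ry": 0,"rz": 60,"hand": 1}

```text
clock: 5.68
tcp_pos: [0.442, -0.3219, 0.082]
orientation: [0.0, 0.626, 0.78, -0.0]
wrist_force: [-1.7, 0.2, 6.6]
finger_gap: 0.0154
```

Run:
```python
from h import *
rows([(.4425,-.3215,.082,12)]);print(get_state()['ft_torque'])
```

```text
now [ 0.442  -0.3219  0.082 ] jaw 12.5 t 5.675 gap 0.015440483725123794 F [-1.7  0.2  6.6] q6 [-0.78  0.35 -0.28  0.94 -0.    0.58]
(0.4425, -0.3215, 0.082, 12) -> [ 0.3  0.6 -0. ] [0.  0.1 0.5]
[ 0.05963588  0.33305856 -0.07179992]
```

Emit:
arm_command:
  motion:
    - {"x": 0,"y": 0,"z": 0,"rx": 0,"ry": 0,"rz": 2,"hand": 1}
    - {"x": 0,"y": 0,"z": 0,"rx": 0,"ry": 0,"rz": 4,"hand": 1}
    - {"x": 0,"y": 0,"z": 0,"rx": 0,"ry": 0,"rz": 4,"hand": 1}

```text
clock: 6.05
tcp_pos: [0.442, -0.3219, 0.082]
orientation: [0.0, 0.652, 0.759, -0.001]
wrist_force: [-1.8, -0.3, 6.5]
finger_gap: 0.0153
```

Run:
```python
from h import *
rows([(.4425,-.3215,.082,12)]);print(get_state()['ft_torque'])
```

```text
now [ 0.442  -0.3219  0.082 ] jaw 8.7 t 6.05 gap 0.01534599522939375 F [-1.8 -0.3  6.5] q6 [-0.78  0.35 -0.28  0.94 -0.    0.64]
(0.4425, -0.3215, 0.082, 12) -> [0.3 0.6 0. ] [-0.   0.1 -3.3]
[0.01784515 0.39505481 1.38928496]
```

Emit:
arm_command:
  motion:
    - {"x": 0,"y": 0,"z": 0,"rx": 0,"ry": 0,"rz": 0,"hand": -0.3}
    - {"x": 0,"y": 0,"z": 0,"rx": 0,"ry": 0,"rz": 0,"hand": -0.3}
    - {"x": 0,"y": 0,"z": 0,"rx": 0,"ry": 0,"rz": 0,"hand": -0.3}
    - {"x": 0,"y": 0,"z": -25,"rx": 0,"ry": 0,"rz": 0,"hand": -0.3}
    - {"x": 0,"y": 0,"z": -60,"rx": 0,"ry": 0,"rz": 0,"hand": -0.3}
    - {"x": 0,"y": 0,"z": -60,"rx": 0,"ry": 0,"rz": 0,"hand": -0.3}

```text
clock: 6.8
tcp_pos: [0.4434, -0.3229, 0.1439]
orientation: [0.003, 0.653, 0.758, -0.0]
wrist_force: [0.4, -0.4, 0.4]
finger_gap: 0.0553
```

```bash
python3 - <<'E'
from h import *
p=snap('side','e');t=snap('top','e')
rows([(.547,-.3005,.14,-8),(.547,-.3005,.079,-8)])
for p in(p,):
    C=cloud(p);I=p['image'].astype(int)
    m=(I[...,0]>130)&(I[...,1]<70)&(I[...,2]<70)&(C[...,2]>.099)&(C[...,0]>.38)&(C[...,0]<.52)&(C[...,1]<-.2)&(C[...,1]>-.42)
    X=C[m];w,v=np.linalg.eigh(np.cov(X[:,:2].T));print(m.sum(),X.mean(0),np.degrees(np.arctan2(v[1,1],v[0,1])))
E
python3 -c "
import cv2
s=cv2.imread('pics/e_side.png');cv2.imwrite('pics/e_s.png',cv2.resize(s[100:200,250:370],None,fx=6,fy=6,interpolation=cv2.INTER_CUBIC))"
```

```text
now [ 0.4419 -0.3215  0.1412] jaw 8.5 t 6.9 gap 0.05565495477890954 F [ 0.1 -0.8 -0.9] q6 [-0.78  0.3  -0.2   1.07  0.    0.65]
(0.547, -0.3005, 0.14, -8) -> [  5.2 107.    1.2] [ 0.   0.  16.5]
(0.547, -0.3005, 0.079, -8) -> [  5.3 107.   62.2] [ 0.   0.  16.5]
33 [ 0.43788823 -0.31528703  0.10497783] 105.19817747764866
```

View pics/e_s.png

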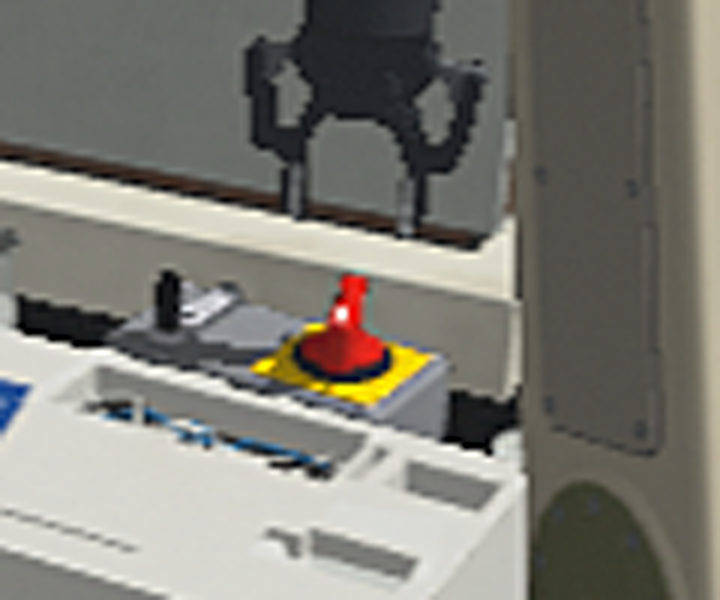

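Emit:
arm_command:
  motion:
    - {"x": 1,"y": 50,"z": 0,"rx": 0,"ry": 0,"rz": 8,"hand": 0.2}
    - {"x": 5,"y": 107,"z": 0,"rx": 0,"ry": 0,"rz": 16.5,"hand": 0.2}
    - {"x": 5,"y": 107,"z": 0,"rx": 0,"ry": 0,"rz": 16.5,"hand": 0.2}
    - {"x": 5,"y": 107,"z": 0,"rx": 0,"ry": 0,"rz": 16.5,"hand": 0.2}

```text
clock: 7.4
tcp_pos: [0.5459, -0.2999, 0.1395]
orientation: [-0.002, 0.754, 0.657, -0.001]
wrist_force: [-0.4, -0.4, 0.7]
finger_gap: 0.0341
```

```bash
python3 - <<'E'
from h import *
p=snap('side','f')
rows([(.547,-.3005,.14,-8),(.547,-.3005,.079,-8)])
E
python3 -c "
import cv2
s=cv2.imread('pics/f_side.png');cv2.imwrite('pics/f_s.png',cv2.resize(s[100:200,230:350],None,fx=6,fy=6,interpolation=cv2.INTER_CUBIC))"
```

```text
now [ 0.5455 -0.3002  0.14  ] jaw -7.9 t 7.45 gap 0.0347025463688894 F [0.3 0.7 0.1] q6 [-0.63  0.45  0.02  1.14 -0.    1.08]
(0.547, -0.3005, 0.14, -8) -> [-0.1  1.5  0. ] [-0.2 -0.1  0.1]
(0.547, -0.3005, 0.079, -8) -> [-0.1  1.7 61. ] [-0.2 -0.1  0.1]
```

View pics/f_s.png

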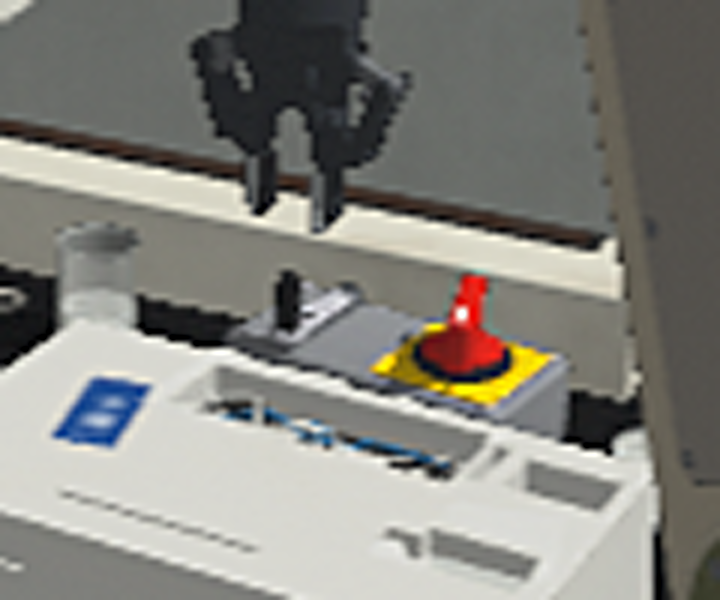

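Post is centred below the fingers; descend and cage it.

Emit:
arm_command:
  motion:
    - {"x": 0,"y": 1.5,"z": 25,"rx": 0,"ry": 0,"rz": 0,"hand": 0.2}
    - {"x": 0,"y": 1.5,"z": 45,"rx": 0,"ry": 0,"rz": 0,"hand": 0.2}
    - {"x": 0,"y": 1.5,"z": 60,"rx": 0,"ry": 0,"rz": 0,"hand": 0.2}
    - {"x": 0,"y": 1.5,"z": 60,"rx": 0,"ry": 0,"rz": 0,"hand": 0.4}
    - {"x": 0,"y": 1.5,"z": 60,"rx": 0,"ry": 0,"rz": 0,"hand": 0.4}

```text
clock: 8.07
tcp_pos: [0.5485, -0.3014, 0.082]
orientation: [0.0, 0.755, 0.656, 0.0]
wrist_force: [0.2, -0.2, -0.5]
finger_gap: 0.0256
```

Run:
```python
from h import *
H=np.array([.5375,-.3705])
T=[]
for v in np.arange(8,89,8.):
    a=np.radians(81.5-v);T.append((*np.round(H+.07*np.array([np.cos(a),np.sin(a)]),4),.08,-8-v))
rows(T)
```

```text
now [ 0.5485 -0.3014  0.082 ] jaw -8.0 t 8.075 gap 0.025560051646182667 F [ 0.2 -0.2 -0.5] q6 [-0.63  0.49 -0.07  1.01  0.    1.08]
(np.float64(0.5574), np.float64(-0.3034), 0.08, np.float64(-16.0)) -> [-0.8  9.1  2. ] [0.1 0.  8. ]
(np.float64(0.5665), np.float64(-0.3068), 0.08, np.float64(-24.0)) -> [-2.9 18.6  2.1] [ 0.1  0.  16. ]
(np.float64(0.5751), np.float64(-0.3115), 0.08, np.float64(-32.0)) -> [-6.3 27.7  2.1] [ 0.1  0.  24. ]
(np.float64(0.583), np.float64(-0.3173), 0.08, np.float64(-40.0)) -> [-11.   36.4   2.1] [ 0.1  0.  32. ]
(np.float64(0.5899), np.float64(-0.3241), 0.08, np.float64(-48.0)) -> [-16.8  44.2   2.1] [ 0.1  0.  40. ]
(np.float64(0.5959), np.float64(-0.3319), 0.08, np.float64(-56.0)) -> [-23.7  51.2   2.1] [ 0.1  0.  48. ]
(np.float64(0.6007), np.float64(-0.3404), 0.08, np.float64(-64.0)) -> [-31.4  57.1   2.1] [ 0.1 -0.  56. ]
(np.float64(0.6043), np.float64(-0.3495), 0.08, np.float64(-72.0)) -> [-39.9  61.9   2.1] [ 0.1 -0.  64. ]
(np.float64(0.6065), np.float64(-0.3589), 0.08, np.float64(-80.0)) -> [-48.9  65.4   2.1] [ 0.1 -0.  72. ]
(np.float64(0.6075), np.float64(-0.3687), 0.08, np.float64(-88.0)) -> [-58.5  67.8   2.1] [ 0.1 -0.  80. ]
(np.float64(0.6071), np.float64(-0.3784), 0.08, np.float64(-96.0)) -> [-68.2  68.7   2.1] [ 0.1 -0.  88. ]
```

Emit:
arm_command:
  motion:
    - {"x": -1,"y": 9,"z": 2,"rx": 0,"ry": 0,"rz": 8,"hand": 0.4}
    - {"x": -3,"y": 18.5,"z": 2,"rx": 0,"ry": 0,"rz": 16,"hand": 0.4}
    - {"x": -6.5,"y": 27.5,"z": 2,"rx": 0,"ry": 0,"rz": 24,"hand": 0.4}
    - {"x": -11,"y": 36.5,"z": 2,"rx": 0,"ry": 0,"rz": 32,"hand": 0.4}
    - {"x": -17,"y": 44,"z": 2,"rx": 0,"ry": 0,"rz": 40,"hand": 0.4}
    - {"x": -23.5,"y": 51,"z": 2,"rx": 0,"ry": 0,"rz": 48,"hand": 0.4}
    - {"x": -31.5,"y": 57,"z": 2,"rx": 0,"ry": 0,"rz": 56,"hand": 0.4}
    - {"x": -40,"y": 62,"z": 2,"rx": 0,"ry": 0,"rz": 64,"hand": 0.4}
    - {"x": -49,"y": 65.5,"z": 2,"rx": 0,"ry": 0,"rz": 72,"hand": 0.4}
    - {"x": -58.5,"y": 68,"z": 2,"rx": 0,"ry": 0,"rz": 80,"hand": 0.4}

```text
clock: 9.32
tcp_pos: [0.6082, -0.3687, 0.0804]
orientation: [0.0, 1.0, 0.016, 0.001]
wrist_force: [-0.0, 0.4, 1.0]
finger_gap: 0.0257
```

```bash
python3 - <<'E'
from h import *
p=snap('side','g')
rows([(.6065,-.3735,.08,-90),(.6065,-.376,.08,-90)])
E
python3 -c "
import cv2
s=cv2.imread('pics/g_side.png');cv2.imwrite('pics/g_s.png',cv2.resize(s[100:200,230:350],None,fx=6,fy=6,interpolation=cv2.INTER_CUBIC))"
```

```text
now [ 0.6083 -0.3702  0.0804] jaw -88.5 t 9.375 gap 0.025855409010925926 F [ 0.1 -1.  -0.7] q6 [-0.66  0.65  0.2   1.12 -0.    2.46]
(0.6065, -0.3735, 0.08, -90) -> [-1.9  3.3  0.4] [ 0.1 -0.1  1.5]
(0.6065, -0.376, 0.08, -90) -> [-2.   5.8  0.4] [ 0.1 -0.1  1.5]
```

View pics/g_s.png

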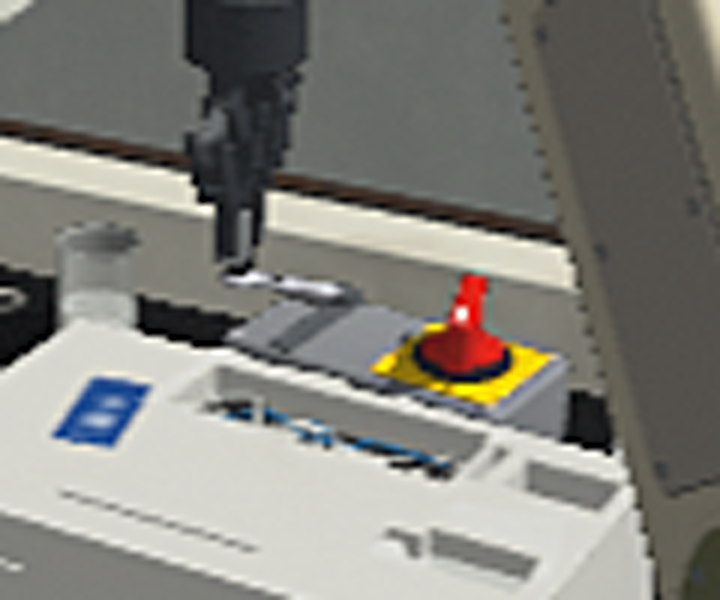

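Emit:
arm_command:
  motion:
    - {"x": -1,"y": 2,"z": 0,"rx": 0,"ry": 0,"rz": 1,"hand": 0.4}
    - {"x": -1,"y": 4,"z": 0,"rx": 0,"ry": 0,"rz": 1,"hand": 0.4}
    - {"x": -1,"y": 5,"z": 0,"rx": 0,"ry": 0,"rz": 1,"hand": 0.4}
    - {"x": -1,"y": 5,"z": 0,"rx": 0,"ry": 0,"rz": 1,"hand": 0.4}

```text
clock: 9.88
tcp_pos: [0.6068, -0.3732, 0.0793]
orientation: [0.0, 1.0, 0.009, -0.0]
wrist_force: [0.1, -0.4, -0.2]
finger_gap: 0.0256
```

Emit:
arm_command:
  motion:
    - {"x": 0,"y": 1.5,"z": 0,"rx": 0,"ry": 0,"rz": 0,"hand": 0.4}
    - {"x": 0,"y": 3,"z": 0,"rx": 0,"ry": 0,"rz": 0,"hand": 0.4}
    - {"x": 0,"y": 3,"z": 0,"rx": 0,"ry": 0,"rz": 0,"hand": 0.4}

```text
clock: 10.25
tcp_pos: [0.607, -0.3751, 0.0792]
orientation: [-0.001, 1.0, 0.009, 0.0]
wrist_force: [1.2, 4.7, 1.6]
finger_gap: 0.0255
```

Run:
```python
from h import *
rows([(.607,-.372,.08,-88),(.607,-.372,.2,-88),(.55,-.34,.26,-80),(.45,-.2,.26,-60),(.45,0,.26,-40)])
p=pickle.load(open('pics/c_top.pkl','rb'));C=cloud(p)
p=pickle.load(open('pics/a_top.pkl','rb'));C=cloud(p)
H=np.zeros((24,20))
for X in C[(p['z_map']>0)]:
  i=int((X[0]-.3)/.02);j=int((X[1]-.05)/.02)
  if 0<=i<24 and 0<=j<20 and X[0]>.3 and X[1]>.05:H[i,j]=max(H[i,j],X[2])
print('y',[round(.05+.02*j,2) for j in range(20)])
for i in range(24):print(round(.3+.02*i,2),(H[i]*100).astype(int))
```

```text
now [ 0.607  -0.3751  0.0792] jaw -88.9 t 10.25 gap 0.025456909543750184 F [1.2 4.7 1.6] q6 [-0.67  0.65  0.21  1.13  0.    2.46]
(0.607, -0.372, 0.08, -88) -> [ 0.1 -3.1 -0.8] [-0.1 -0.  -0.9]
(0.607, -0.372, 0.2, -88) -> [ 1.000e-01 -3.300e+00 -1.208e+02] [-0.1 -0.  -0.9]
(0.55, -0.34, 0.26, -80) -> [ -56.3  -36.5 -180.7] [-0.1 -0.  -8.9]
(0.45, -0.2, 0.26, -60) -> [-153.7 -178.4 -180.4] [ -0.1  -0.  -28.9]
(0.45, 0, 0.26, -40) -> [-149.9 -378.3 -180. ] [ -0.1  -0.1 -48.9]
y [0.05, 0.07, 0.09, 0.11, 0.13, 0.15, 0.17, 0.19, 0.21, 0.23, 0.25, 0.27, 0.29, 0.31, 0.33, 0.35, 0.37, 0.39, 0.41, 0.43]
0.3 [13 13  4  0  0  0  0  0  0  0  0  0  0  2  3  2  0  0  0  0]
0.32 [13 13  4  1  1  0  0  0  0  0  0  0  0  2  3  3  0  1  1  1]
0.34 [13 13  3  1  0  0  0  1  0  0  0  0  0  5  5  4  4  4  0  0]
0.36 [13 13  4  0  0  0  0  6  7  0  0  0  0  6  7  6  6  6  7  6]
0.38 [13 12  2  0  0  0  0  9  9  9  0  0  5  7  7  7  7  7  7  7]
0.4 [13 12  2  0  0  0  0  9  9  0  0  0  7  8  8  8  8  8  8  8]
0.42 [13  4  2  0  0  0  0  0  0  0  0  0  8  9  9  9  8  8  9  8]
0.44 [13 12  2  0  0  0  0  0 
[... 385 characters left out ...]
  0  0  0  1  2  2  2  1  1  0 18 18 18 24 24 18 18]
0.58 [13  2  0  0  0  0  1  2 12 12  2  1  6 18 19 19 18 18 19 19]
0.6 [13  2  0  0  0  0  1  2  8  0  1  1  6 18 18 18 18 18 19 19]
0.62 [13  1  0  0  0  0  1  1  1  1  1  2  6 19 19 18 18 18 19 19]
0.64 [ 0  0  0  0  0  0  1  2  1  1  1  1  6 19 19 19 19 18 19 19]
0.66 [ 0  0  0  0  0  0  0  0  0  0  0  0  6 18 18 18 18 18 18 18]
0.68 [0 5 6 6 6 6 5 0 0 0 0 0 0 6 5 0 0 0 0 0]
0.7 [ 0  6 10 10 10 10  6  0  0  0  0  0  0  5  5  5  0  0  0  4]
0.72 [ 0  5 10  7  7 10 10  0  0  0  0  0  0  0  0  0  0  0  0  5]
0.74 [32 10  9  7  7  7 10  0  0  0  0  0  0  0  0  0  0  0  0  4]
0.76 [32 10 10  7  7  7 10  0  0  0  1  1  1  0  0  0  0  0  0  1]
```

Emit:
arm_command:
  motion:
    - {"x": 0,"y": -3,"z": 0,"rx": 0,"ry": 0,"rz": 0,"hand": 0.2}
    - {"x": 0,"y": -3,"z": -30,"rx": 0,"ry": 0,"rz": 0,"hand": 0.2}
    - {"x": 0,"y": -3,"z": -80,"rx": 0,"ry": 0,"rz": 0,"hand": 0.2}
    - {"x": -20,"y": -15,"z": -130,"rx": 0,"ry": 0,"rz": -4,"hand": 0.0}
    - {"x": -56,"y": -36,"z": -170,"rx": 0,"ry": 0,"rz": -9,"hand": 0.0}
    - {"x": -90,"y": -80,"z": -180,"rx": 0,"ry": 0,"rz": -16,"hand": 0.0}
    - {"x": -125,"y": -130,"z": -180,"rx": 0,"ry": 0,"rz": -24,"hand": 0.0}
    - {"x": -150,"y": -180,"z": -180,"rx": 0,"ry": 0,"rz": -32,"hand": 0.0}
    - {"x": -150,"y": -230,"z": -180,"rx": 0,"ry": 0,"rz": -40,"hand": 0.0}
    - {"x": -150,"y": -280,"z": -180,"rx": 0,"ry": 0,"rz": -48,"hand": 0.0}

```text
clock: 11.5
tcp_pos: [0.4515, -0.0983, 0.2598]
orientation: [0.001, 0.909, 0.416, 0.0]
wrist_force: [0.5, 0.6, 0.5]
finger_gap: 0.0426
```

Run:
```python
from h import *
p=snap('top','i');s=snap('side','i')
rows([])
a=p['image'];cv2.imwrite('pics/i_spr.png',cv2.resize(a[140:260,140:230,::-1],None,fx=5,fy=5,interpolation=cv2.INTER_CUBIC))
cv2.imwrite('pics/i_iso.png',cv2.resize(a[120:280,300:400,::-1],None,fx=3.5,fy=3.5,interpolation=cv2.INTER_CUBIC))
cv2.imwrite('pics/i_ss.png',cv2.resize(s['image'][220:275,235:275,::-1],None,fx=10,fy=10,interpolation=cv2.INTER_CUBIC))
```

```text
now [ 0.4511 -0.0958  0.26  ] jaw -40.6 t 11.6 gap 0.04273050188525109 F [-0.6 -0.7 -0.2] q6 [-0.38  0.08 -0.17  1.32  0.    1.9 ]
```

View pics/i_iso.png

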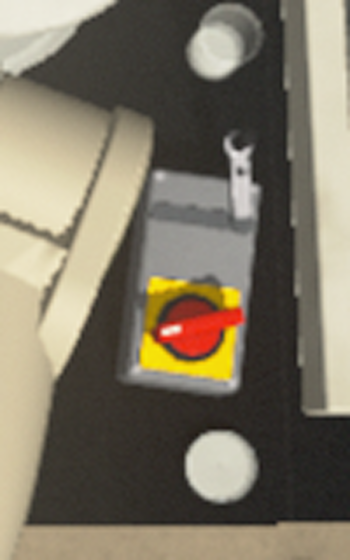

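View pics/i_ss.png

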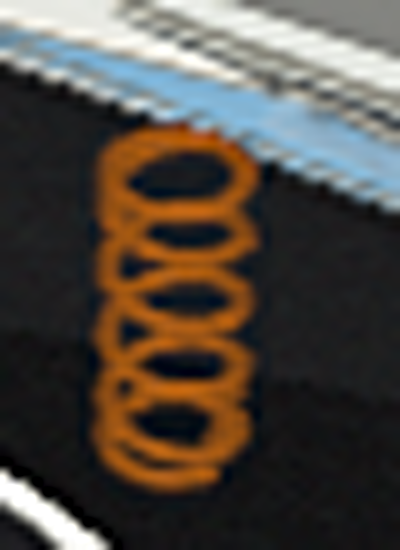

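View pics/i_spr.png

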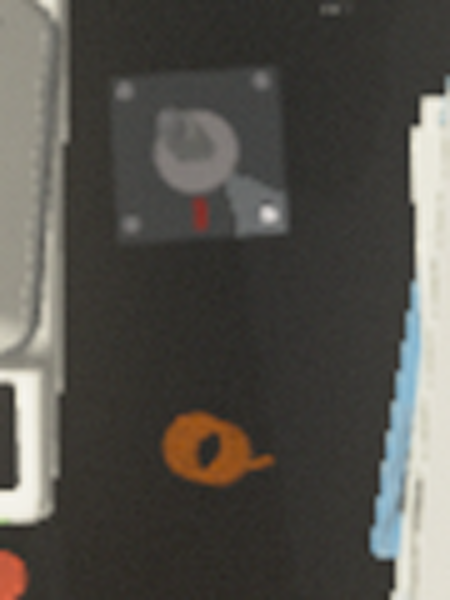

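Run:
```python
from h import *
for tag in('a','i'):
    p=pickle.load(open(f'pics/{tag}_top.pkl','rb'));I=p['image'].astype(float)
    o=lambda u,v:(u/5+140-.4,v/5+140-.4)
    cs=[(110,80),(277,68),(289,232),(119,243)]
    W=np.array([onplane(p,o(*c),.012) for c in cs]);print('plate',W.mean(0).round(4),[np.round(np.linalg.norm(W[i]-W[i-1])*1000,1) for i in range(4)])
    e=[(W[0]-W[3]),(W[1]-W[2])];print('x-axis deg',[np.degrees(np.arctan2(v[1],v[0])).round(1) for v in e],'y-axis',[np.degrees(np.arctan2(v[1],v[0])).round(1)-90 for v in(W[0]-W[1],W[3]-W[2])])
    # leg: orange weight per column
    w=np.clip(I[...,0]-I[...,2]-20,0,None)
    P=[]
    for x in range(190,195):
        ww=w[229:237,x];
        if x==190: ww=ww.copy();ww[:2]=0
        P.append((x,(ww*np.arange(229,237)).sum()/ww.sum(),ww.sum()))
    P=np.array(P);print(P.round(2).tolist())
    L=np.array([onplane(p,q[:2],.0025) for q in P]);d=L[-1]-L[0];f=np.polyfit(L[:,1],L[:,0],1);print(L[:,:2].round(4).tolist(),'leg dir yaw',np.degrees(np.arctan(-f[0]))*-1)
    # project stripe
    r=(I[...,0]>1.8*I[...,1])&(I[...,0]>60);ys,xs=np.where(r[170:190,170:190]);print('stripe',onplane(p,(xs.mean()+170,ys.mean()+170),.012).round(4))
p=pickle.load(open('pics/i_top.pkl','rb'));I=p['image'].astype(float)
g=I.mean(2)[155:185,165:195]
print(g.astype(int))
# spring model check
```

```text
plate [0.5898 0.2249 0.012 ] [np.float64(107.5), np.float64(108.4), np.float64(108.4), np.float64(109.1)]
x-axis deg [np.float64(4.4), np.float64(4.8)] y-axis [np.float64(3.9000000000000057), np.float64(3.4000000000000057)]
[[190.0, 232.36, 506.0], [191.0, 232.36, 454.0], [192.0, 232.05, 475.0], [193.0, 231.7, 442.0], [194.0, 231.63, 270.0]]
[[0.3912, 0.1892], [0.3912, 0.186], [0.3922, 0.1828], [0.3933, 0.1796], [0.3935, 0.1764]] leg dir yaw -11.631317890754252
stripe [0.5515 0.2229 0.012 ]
plate [0.5898 0.2249 0.012 ] [np.float64(107.5), np.float64(108.4), np.float64(108.4), np.float64(109.1)]
x-axis deg [np.float64(4.4), np.float64(4.8)] y-axis [np.float64(3.9000000000000057), np.float64(3.4000000000000057)]
[[190.0, 232.24, 165.0], [191.0, 232.16, 181.0], [192.0, 231.88, 176.0], [193.0, 231.57, 145.0], [194.0, 231.49, 71.0]]
[[0.3916, 0.1892], [0.3919, 0.186], [0.3927, 0.1828], [0.3937, 0.1796], [0.3939, 0.1765]] leg dir yaw -11.421823714718782
stripe [0.551  0.2238 0.012 ]
[[ 61  62  62  63  61  66  63  67  64  66  68  67  68  67  68  67  69  66
   69  68  67  66  66  66  67  83 
[... 2942 characters left out ...]
 70  73  74  74  70  68
   68  65  81  98 106 107 107 108 106 109 107 108]
 [ 70  73  73  69  69  70  69  68  67  69  69  68  68  71  72  71  70  70
   69  68  68  95 107 107 108 109 108  96  93 104]
 [ 70  71  70  69  68  69  69  68  71  68  69  67  69  71  75  72  73  67
   66  69  71  93 109 109 108 107 105 146 170 147]
 [ 71  69  71  71  69  72  68  68  72  68  70  68  69  70  72  71  74  69
   66  68  68  79 101 107 106 106 110 177 212 198]
 [ 93  99  88  73  69  69  70  69  69  70  69  69  67  72  73  73  73  64
   67  66  68  67  94 108 107 107 113 167 203 201]
 [110 118 102  79  69  70  71  69  68  67  68  70  70  71  74  73  73  68
   68  70  69  67  93 108 110 108 108 135 156 149]]
```

Run:
```python
from h import *
rows([(.42,.06,.26,-20),(.3985,.2105,.19,0),(.3985,.2105,.054,0)])
```

```text
now [ 0.4511 -0.0958  0.26  ] jaw -40.6 t 11.6 gap 0.04273050188525109 F [-0.6 -0.7 -0.2] q6 [-0.38  0.08 -0.17  1.32  0.    1.9 ]
(0.42, 0.06, 0.26, -20) -> [ 9.81e+01 -1.25e+02 -1.00e-01] [  0.   -0.  -20.6]
(0.3985, 0.2105, 0.19, 0) -> [ 198.3 -239.3   69.9] [  0.   -0.  -40.6]
(0.3985, 0.2105, 0.054, 0) -> [ 198.2 -239.4  205.9] [  0.   -0.  -40.6]
```

Emit:
arm_command:
  motion:
    - {"x": 35,"y": -42,"z": 0,"rx": 0,"ry": 0,"rz": -7,"hand": -0.4}
    - {"x": 68,"y": -84,"z": 0,"rx": 0,"ry": 0,"rz": -14,"hand": -0.4}
    - {"x": 98,"y": -125,"z": 0,"rx": 0,"ry": 0,"rz": -20,"hand": -0.4}
    - {"x": 130,"y": -165,"z": 10,"rx": 0,"ry": 0,"rz": -28,"hand": -0.4}
    - {"x": 165,"y": -205,"z": 30,"rx": 0,"ry": 0,"rz": -36,"hand": -0.4}
    - {"x": 198,"y": -239.5,"z": 60,"rx": 0,"ry": 0,"rz": -40.5,"hand": -0.4}
    - {"x": 198,"y": -239.5,"z": 80,"rx": 0,"ry": 0,"rz": -40.5,"hand": -0.4}
    - {"x": 198,"y": -239.5,"z": 80,"rx": 0,"ry": 0,"rz": -40.5,"hand": -0.4}

```text
clock: 12.6
tcp_pos: [0.4002, 0.207, 0.178]
orientation: [-0.0, 0.71, 0.704, -0.001]
wrist_force: [0.7, 0.0, -0.3]
finger_gap: 0.0597
```

Run:
```python
from h import *
s=snap('side','j')
rows([(.3985,.2105,.19,0),(.3985,.2105,.054,0)])
cv2.imwrite('pics/j_ss.png',cv2.resize(s['image'][120:310,190:330,::-1],None,fx=3,fy=3,interpolation=cv2.INTER_CUBIC))
```

```text
now [0.4011 0.2069 0.1791] jaw -0.5 t 12.65 gap 0.05990970491794617 F [0.9 0.6 0.6] q6 [ 0.3   0.1  -0.35  1.12 -0.    1.88]
(0.3985, 0.2105, 0.19, 0) -> [  3.5  -2.6 -10.9] [-0.   0.1 -0.5]
(0.3985, 0.2105, 0.054, 0) -> [  3.7  -2.5 125.1] [-0.   0.1 -0.5]
```

View pics/j_ss.png

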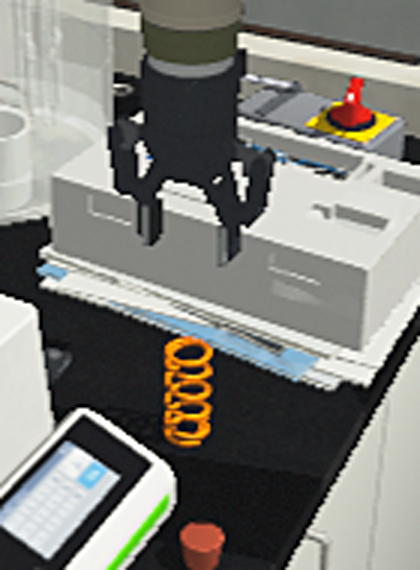

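Emit:
arm_command:
  motion:
    - {"x": 3.5,"y": -2.5,"z": 20,"rx": 0,"ry": 0,"rz": 0,"hand": -0.4}
    - {"x": 3.5,"y": -2.5,"z": 45,"rx": 0,"ry": 0,"rz": 0,"hand": -0.4}
    - {"x": 3.5,"y": -2.5,"z": 75,"rx": 0,"ry": 0,"rz": 0,"hand": -0.4}
    - {"x": 3.5,"y": -2.5,"z": 105,"rx": 0,"ry": 0,"rz": 0,"hand": -0.4}
    - {"x": 3.5,"y": -2.5,"z": 125,"rx": 0,"ry": 0,"rz": 0,"hand": -0.4}
    - {"x": 3.5,"y": -2.5,"z": 125,"rx": 0,"ry": 0,"rz": 0,"hand": -0.4}

```text
clock: 13.4
tcp_pos: [0.3988, 0.2099, 0.0542]
orientation: [-0.0, 0.711, 0.703, -0.0]
wrist_force: [-0.8, -0.3, -0.0]
finger_gap: 0.0596
```

Run:
```python
from h import *
s=snap('side','k')
rows([(.3985,.2105,.054,0)])
cv2.imwrite('pics/k_ss.png',cv2.resize(s['image'][170:310,190:330,::-1],None,fx=4,fy=4,interpolation=cv2.INTER_CUBIC))
```

```text
now [0.3994 0.2103 0.0551] jaw -0.6 t 13.45 gap 0.06002150217006504 F [ 0.  -0.4  0.3] q6 [ 0.31  0.21 -0.55  0.8  -0.    1.89]
(0.3985, 0.2105, 0.054, 0) -> [ 0.2 -0.9  1.1] [ 0.   0.  -0.6]
```

View pics/k_ss.png

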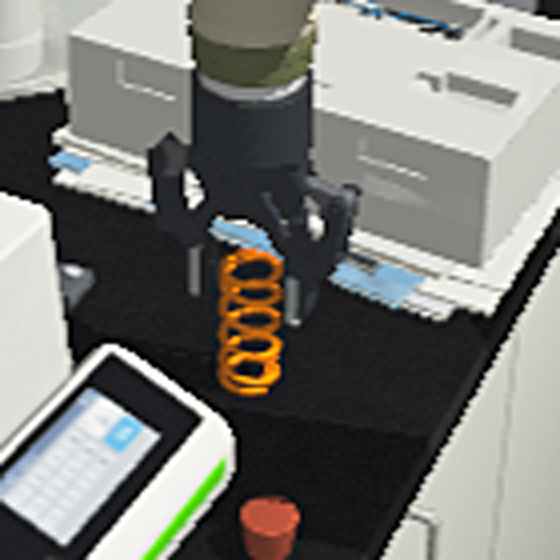

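Emit:
arm_command:
  motion:
    - {"x": 0,"y": -1,"z": 1,"rx": 0,"ry": 0,"rz": 0,"hand": 0}
    - {"x": 0,"y": -1,"z": 1,"rx": 0,"ry": 0,"rz": 0,"hand": 0.3}
    - {"x": 0,"y": -1,"z": 1,"rx": 0,"ry": 0,"rz": 0,"hand": 1}
    - {"x": 0,"y": -1,"z": 1,"rx": 0,"ry": 0,"rz": 0,"hand": 1}
    - {"x": 0,"y": -1,"z": 1,"rx": 0,"ry": 0,"rz": 0,"hand": 1}
  force: 40

```text
clock: 14.08
tcp_pos: [0.3985, 0.2113, 0.0546]
orientation: [0.001, 0.71, 0.704, 0.001]
wrist_force: [-0.7, -1.4, 7.0]
finger_gap: 0.0377
```

Run:
```python
from h import *
rows([(.3985,.2105,.054,0),(.46,.21,.21,-4),(.5898,.2249,.21,-7)])
```

```text
now [0.3985 0.2113 0.0546] jaw -0.5 t 14.075 gap 0.03774730981100958 F [-0.7 -1.4  7. ] q6 [ 0.31  0.21 -0.56  0.8  -0.    1.89]
(0.3985, 0.2105, 0.054, 0) -> [-0.8  0.   0.6] [ 0.1 -0.  -0.5]
(0.46, 0.21, 0.21, -4) -> [  -0.7   61.9 -155.2] [ 0.1 -0.   3.5]
(0.5898, 0.2249, 0.21, -7) -> [  15.2  191.6 -154.9] [ 0.1 -0.   6.5]
```

Emit:
arm_command:
  motion:
    - {"x": 0,"y": 0,"z": -20,"rx": 0,"ry": 0,"rz": 0,"hand": 1}
    - {"x": 0,"y": 0,"z": -60,"rx": 0,"ry": 0,"rz": 0,"hand": 1}
    - {"x": 0,"y": 10,"z": -100,"rx": 0,"ry": 0,"rz": 0,"hand": 1}
    - {"x": 0,"y": 40,"z": -140,"rx": 0,"ry": 0,"rz": 2,"hand": 1}
    - {"x": 5,"y": 80,"z": -155,"rx": 0,"ry": 0,"rz": 4,"hand": 1}
    - {"x": 10,"y": 120,"z": -155,"rx": 0,"ry": 0,"rz": 6.5,"hand": 1}
    - {"x": 14,"y": 160,"z": -155,"rx": 0,"ry": 0,"rz": 6.5,"hand": 1}
    - {"x": 15,"y": 185,"z": -155,"rx": 0,"ry": 0,"rz": 6.5,"hand": 1}
    - {"x": 15,"y": 191.5,"z": -155,"rx": 0,"ry": 0,"rz": 6.5,"hand": 1}
    - {"x": 15,"y": 191.5,"z": -155,"rx": 0,"ry": 0,"rz": 6.5,"hand": 1}

```text
clock: 15.32
tcp_pos: [0.5885, 0.2244, 0.208]
orientation: [-0.0, 0.749, 0.663, -0.0]
wrist_force: [-0.1, 0.0, -1.0]
finger_gap: 0.0381
```

Run:
```python
from h import *
s=snap('side','l');t=snap('top','l')
rows([(.5898,.2255,.21,-7)])
cv2.imwrite('pics/l_ss.png',cv2.resize(s['image'][130:260,160:290,::-1],None,fx=4.5,fy=4.5,interpolation=cv2.INTER_CUBIC))
cv2.imwrite('pics/l_t.png',cv2.resize(t['image'][120:220,130:230,::-1],None,fx=5,fy=5,interpolation=cv2.INTER_CUBIC))
```

```text
now [0.5879 0.2245 0.2085] jaw -6.9 t 15.425 gap 0.037713461161250385 F [ 0.7 -0.  -1.3] q6 [0.24 0.43 0.16 1.3  0.   1.93]
(0.5898, 0.2255, 0.21, -7) -> [ 1.2  1.7 -1.5] [-0.   0.   0.1]
```

View pics/l_ss.png

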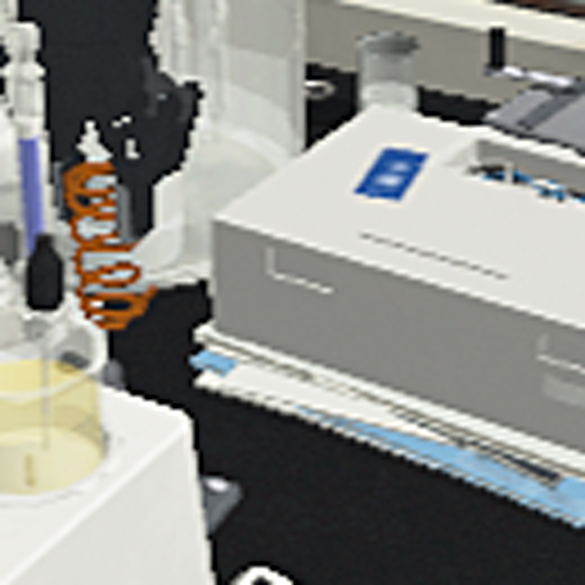

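View pics/l_t.png

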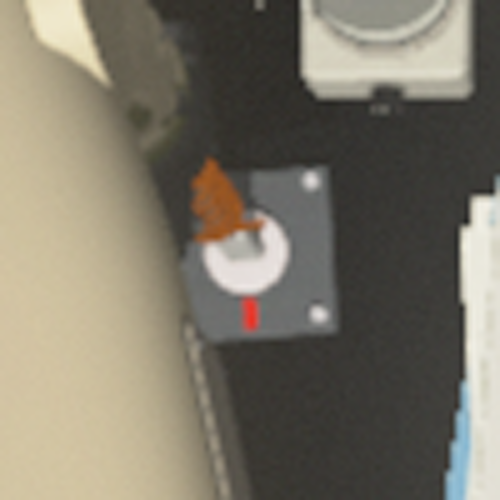

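Run:
```python
from h import *
for n in('side','top'):
    p=pickle.load(open(f'pics/l_{n}.pkl','rb'));C=cloud(p);I=p['image'].astype(int)
    O=(I[...,0]>100)&(I[...,2]<70)&(I[...,0]>1.6*I[...,1])&(C[...,0]>.52)&(C[...,0]<.66)&(C[...,1]>.12)&(C[...,1]<.3)&(C[...,2]>.1)
    X=C[O];print(n,len(X),X[:,2].min(),X[:,2].max())
    for a in np.arange(.13,.26,.015):
        m=(X[:,2]>=a)&(X[:,2]<a+.015)
        if m.sum()>3: print(round(a,3),m.sum(),X[m].min(0).round(3),X[m].max(0).round(3),X[m].mean(0).round(3))
p=pickle.load(open('pics/l_side.pkl','rb'))
q=proj(p,[[.588,.224,.155],[.588,.224,.245]]);print((q-[160,130])*4.5)
```

```text
side 243 0.15230854928071513 0.24422621815825332
0.145 41 [0.567 0.197 0.152] [0.603 0.243 0.16 ] [0.584 0.221 0.157]
0.16 40 [0.566 0.209 0.16 ] [0.604 0.244 0.175] [0.585 0.233 0.167]
0.175 31 [0.567 0.207 0.175] [0.598 0.244 0.19 ] [0.582 0.23  0.183]
0.19 16 [0.569 0.209 0.19 ] [0.605 0.238 0.204] [0.596 0.223 0.195]
0.205 38 [0.562 0.21  0.205] [0.608 0.245 0.219] [0.59  0.232 0.211]
0.22 29 [0.571 0.219 0.222] [0.607 0.247 0.235] [0.588 0.238 0.23 ]
0.235 48 [0.575 0.208 0.236] [0.61  0.245 0.244] [0.595 0.227 0.241]
top 79 0.15475727475929205 0.24711186608619054
0.145 18 [0.571 0.204 0.155] [0.604 0.23  0.16 ] [0.583 0.213 0.158]
0.16 11 [0.571 0.207 0.16 ] [0.604 0.228 0.174] [0.582 0.218 0.165]
0.175 10 [0.573 0.206 0.177] [0.59  0.218 0.182] [0.582 0.21  0.179]
0.19 15 [0.574 0.205 0.196] [0.598 0.213 0.203] [0.586 0.208 0.2  ]
0.205 7 [0.581 0.207 0.212] [0.6   0.211 0.22 ] [0.589 0.209 0.218]
0.22 5 [0.572 0.207 0.221] [0.592 0.214 0.226] [0.581 0.21  0.222]
0.235 13 [0.576 0.205 0.239] [0.596 0.211 0.247] [0.587 0.208 0.244]
[[109.31151357 308.43917257]
 [ 98.92489954 169.25381281]]
```

```bash
cat >> h.py <<'E'
from scipy.optimize import least_squares
def springpts(tag,names=('side','top'),lo=.1,box=(.52,.66,.12,.3)):
    out=[]
    for n in names:
        p=pickle.load(open(f'pics/{tag}_{n}.pkl','rb'));C=cloud(p);I=p['image'].astype(int)
        O=(I[...,0]>100)&(I[...,2]<70)&(I[...,0]>1.6*I[...,1])&(C[...,0]>box[0])&(C[...,0]<box[1])&(C[...,1]>box[2])&(C[...,1]<box[3])&(C[...,2]>lo)
        out.append(C[O])
    return out
def fitaxis(X,x0):
    zm=X[:,2].mean()
    def f(q):
        d=np.array([q[2],q[3],1]);d/=np.linalg.norm(d);v=X-[q[0],q[1],zm];r=np.linalg.norm(v-np.outer(v@d,d),axis=1)
        e=np.abs(r-.0175)-.0025; return np.sign(r-.0175)*np.clip(e,0,None)*1000+ (r-.0175)*100
    s=least_squares(f,[*x0,0,0],loss='soft_l1',x_scale=[.01,.01,.1,.1])
    q=s.x;z0=X[:,2].min();return q.round(4),zm.round(4),s.cost.round(1),'at bottom',np.round([q[0]+q[2]*(z0-zm),q[1]+q[3]*(z0-zm),z0],4)
E
python3 - <<'E'
from h import *
def nl(X,y): 
    z=X[:,2].min(); return X[~((X[:,2]<z+.01)&(X[:,1]<y))]
A=springpts('l');print(len(A[0]),len(A[1]))
print('side',fitaxis(nl(A[0],.2045),(.588,.2245)));print('top',fitaxis(nl(A[1],.2045),(.588,.2245)));print('both',fitaxis(nl(np.vstack(A),.2045),(.588,.2245)))
B=springpts('i',lo=.0,box=(.36,.44,.185,.25));print('ref side',fitaxis(B[0],(.398,.21)),'both',fitaxis(np.vstack(B),(.398,.21)))
E
```

```text
243 79
side (array([0.5866, 0.2257, 0.0296, 0.0109]), np.float64(0.1988), np.float64(46.9), 'at bottom', array([0.5852, 0.2252, 0.1523]))
top (array([ 0.5888,  0.225 , -0.0148, -0.0006]), np.float64(0.1936), np.float64(4.7), 'at bottom', array([0.5894, 0.2251, 0.1548]))
both (array([ 0.5869,  0.2257,  0.0151, -0.002 ]), np.float64(0.1976), np.float64(61.8), 'at bottom', array([0.5862, 0.2258, 0.1523]))
ref side (array([ 0.3962,  0.2116, -0.0294,  0.0051]), np.float64(0.0471), np.float64(86.6), 'at bottom', array([3.976e-01, 2.114e-01, 1.000e-04])) both (array([ 0.3968,  0.2112, -0.0067,  0.0127]), np.float64(0.0488), np.float64(126.9), 'at bottom', array([3.971e-01, 2.106e-01, 1.000e-04]))
```

```bash
cat >> h.py <<'E'
def overlay(tag,n,cx,cy,zb,yaw,tx,ty,crop,f,out):
    p=pickle.load(open(f'pics/{tag}_{n}.pkl','rb'));u0,u1,v0,v1=crop
    im=cv2.resize(p['image'][v0:v1,u0:u1,::-1],None,fx=f,fy=f,interpolation=cv2.INTER_CUBIC)
    def P(X): return [tuple(int(round(t)) for t in ((q+.5-[u0,v0])*f-.5)) for q in proj(p,X)]
    a=np.linspace(0,2*np.pi,60);d=np.array([tx,ty,1.])
    for r in(.020,.015):
        for z in(0,.09):
            o=np.array([cx,cy,zb])+d*z;pts=np.stack([o[0]+r*np.cos(a),o[1]+r*np.sin(a),o[2]-r*np.cos(a)*tx-r*np.sin(a)*ty],1)
            cv2.polylines(im,[np.array(P(pts))],True,(255,255,0) if z else (0,255,0),1)
    c,s=np.cos(yaw),np.sin(yaw)
    L=[[cx-.0115*c-yy*s,cy-.0115*s+yy*c,zb+.0025] for yy in(.012,-.036)]
    q=P(L);cv2.line(im,q[0],q[1],(255,0,255),1)
    q=P([[cx,cy,zb],[cx+tx*.09,cy+ty*.09,zb+.09]]);cv2.line(im,q[0],q[1],(255,255,255),1)
    cv2.imwrite(out,im)
E
python3 - <<'E'
from h import *
overlay('l','side',.588,.2240,.154,np.radians(4),0,0,(170,200,160,210),16,'pics/o1.png')
overlay('i','side',.3985,.2105,0,np.radians(11),0,0,(235,275,220,275),10,'pics/o2.png')
overlay('l','top',.588,.2240,.154,np.radians(4),0,0,(155,195,140,180),14,'pics/o3.png')
E
```

```text
(no output)
```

View pics/o1.png

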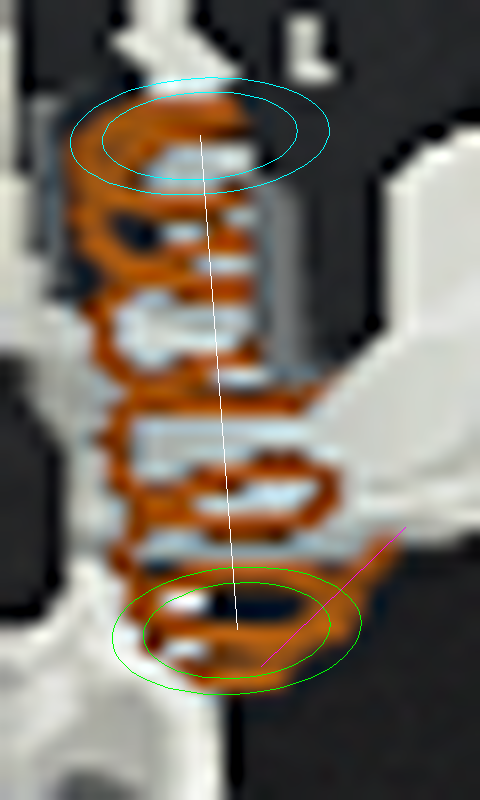

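View pics/o2.png

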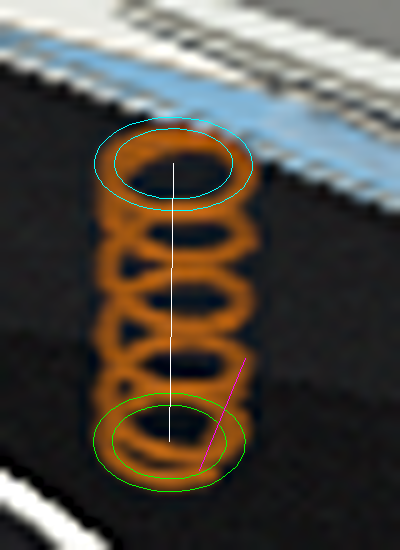

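View pics/o3.png

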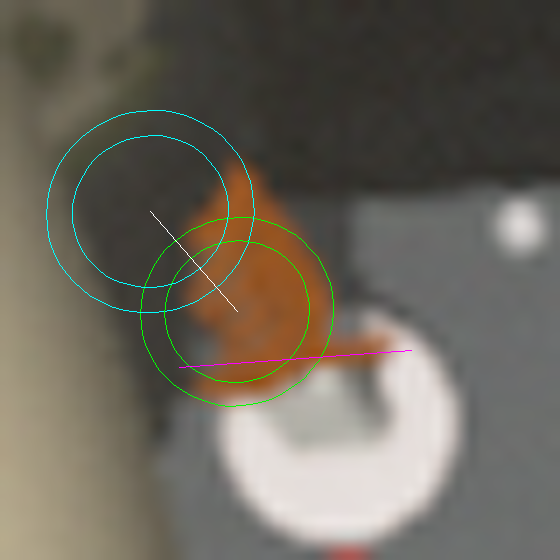

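Run:
```python
from h import *
overlay('i','top',.3985,.2105,0,np.radians(11),0,0,(165,205,210,250),14,'pics/o4.png')
p=pickle.load(open('pics/l_top.pkl','rb'));I=p['image'].astype(float)
w=np.clip(I[...,0]-I[...,2]-15,0,None)
print(w[158:170,172:188].astype(int))
```

```text
[[ 88  98 104  95  81  42   0   0   0   0   0   0   0   0   0   0]
 [ 81  99  97 100 101  65  10   0   0   0   0   0   0   0   0   0]
 [ 90  94  93  95  95  89  35   0   0   0   0   0   0   0   0   0]
 [ 72  81  85  90 101 101  51   0   0   0   0   0   0   0   0   0]
 [ 63  87  76  87  91  98  48   0   0   0   0   0   0   0   0   0]
 [ 82  75  75  95  87  93  37   0   1  15  17   4   0   0   0   0]
 [ 68  66  91  90  87 102  70  51  56  66  51  13   0   0   0   0]
 [ 82  93 101  92  95 108  98  80  71  68  29   4   0   0   0   0]
 [ 89  96 103  93  56  23  17  13  11   9   2   0   0   0   0   0]
 [ 92 100  75  33   6   0   0   0   0   0   0   0   0   0   0   0]
 [ 29  22  17   3   0   0   0   0   0   0   0   0   0   0   0   0]
 [  1   0   0   0   0   0   0   0   0   0   0   0   0   0   0   0]]
```

View pics/o4.png

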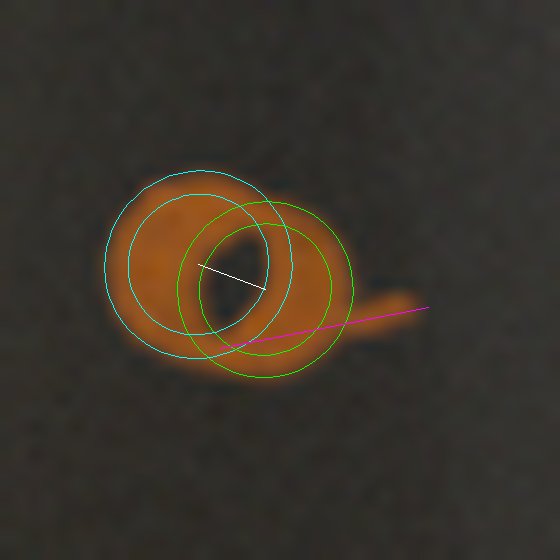

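Run:
```python
from h import *
ims=[]
for yw in(4,12,18):
    overlay('l','side',.588,.2240,.154,np.radians(yw),0,0,(173,200,187,207),16,f'pics/q.png');a=cv2.imread('pics/q.png')
    overlay('l','top',.588,.2240,.154,np.radians(yw),0,0,(165,190,155,175),16,f'pics/q.png');b=cv2.imread('pics/q.png')[:320,:340]
    ims.append(np.vstack([a[:, :340] if a.shape[1]<340 else a[:,90:430],b]))
w=np.hstack([cv2.resize(i,(260,490)) for i in ims]);cv2.imwrite('pics/o5.png',w)
```

```text
(no output)
```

View pics/o5.png

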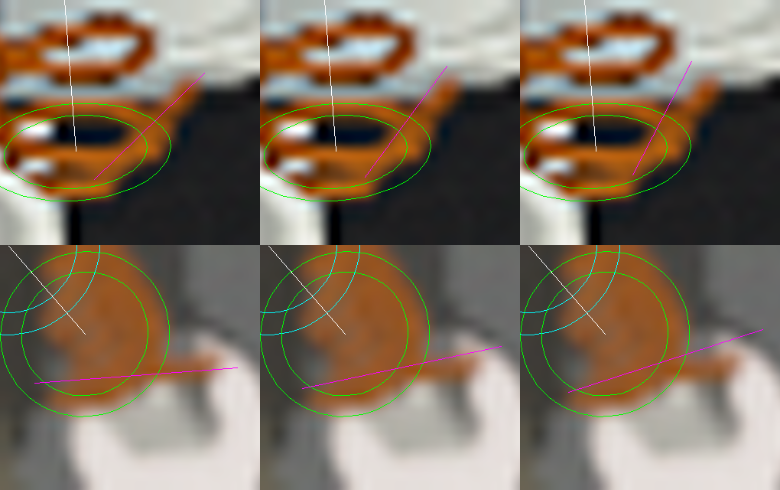

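Emit:
arm_command:
  motion:
    - {"x": 1,"y": 2,"z": 6,"rx": 0,"ry": 0,"rz": 1,"hand": 1}
    - {"x": 1,"y": 2,"z": 14,"rx": 0,"ry": 0,"rz": 1,"hand": 1}
    - {"x": 1,"y": 2,"z": 22,"rx": 0,"ry": 0,"rz": 1,"hand": 1}
    - {"x": 1,"y": 2,"z": 22,"rx": 0,"ry": 0,"rz": 1,"hand": 1}

```text
clock: 15.92
tcp_pos: [0.5903, 0.225, 0.1851]
orientation: [-0.001, 0.755, 0.656, -0.001]
wrist_force: [0.1, -0.9, -1.3]
finger_gap: 0.038
```

Run:
```python
from h import *
s=snap('side','m');t=snap('top','m')
rows([(.5898,.2257,.186,-8),(.5898,.2257,.145,-8),(.5898,.2257,.0746,-8)])
cv2.imwrite('pics/m_ss.png',cv2.resize(s['image'][160:230,160:220,::-1],None,fx=8,fy=8,interpolation=cv2.INTER_CUBIC))
cv2.imwrite('pics/m_t.png',cv2.resize(t['image'][145:195,150:210,::-1],None,fx=10,fy=10,interpolation=cv2.INTER_CUBIC))
```

```text
now [0.591  0.2252 0.1861] jaw -8.0 t 16.025 gap 0.03771813152761957 F [ 0.1  0.3 -0.8] q6 [0.24 0.44 0.12 1.25 0.   1.95]
(0.5898, 0.2257, 0.186, -8) -> [ 0.4 -1.2  0.1] [-0.  0.  0.]
(0.5898, 0.2257, 0.145, -8) -> [ 0.4 -1.2 41.1] [-0.  0.  0.]
(0.5898, 0.2257, 0.0746, -8) -> [  0.4  -1.2 111.5] [-0.  0.  0.]
```

View pics/m_ss.png

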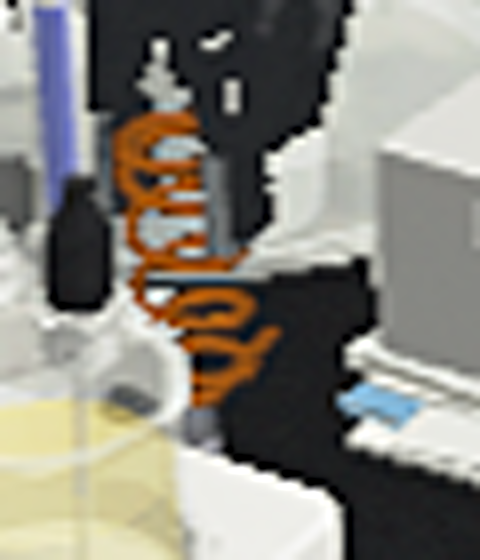

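View pics/m_t.png

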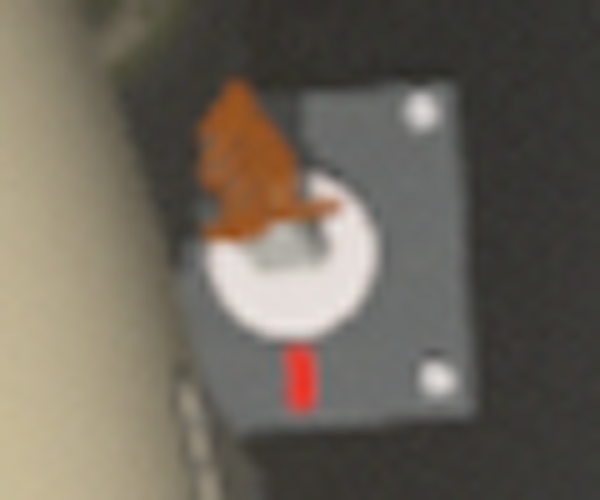

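Emit:
arm_command:
  motion:
    - {"x": 0,"y": -1,"z": 5,"rx": 0,"ry": 0,"rz": 0,"hand": 1}
    - {"x": 0,"y": -1,"z": 10,"rx": 0,"ry": 0,"rz": 0,"hand": 1}
    - {"x": 0,"y": -1,"z": 15,"rx": 0,"ry": 0,"rz": 0,"hand": 1}
    - {"x": 0,"y": -1,"z": 20,"rx": 0,"ry": 0,"rz": 0,"hand": 1}

```text
clock: 16.52
tcp_pos: [0.5901, 0.2253, 0.1659]
orientation: [-0.0, 0.755, 0.656, -0.0]
wrist_force: [-1.0, 0.6, -0.6]
finger_gap: 0.038
```

Emit:
arm_command:
  motion:
    - {"x": 0,"y": 0,"z": 5,"rx": 0,"ry": 0,"rz": 0,"hand": 1}
    - {"x": 0,"y": 0,"z": 10,"rx": 0,"ry": 0,"rz": 0,"hand": 1}
    - {"x": 0,"y": 0,"z": 15,"rx": 0,"ry": 0,"rz": 0,"hand": 1}
    - {"x": 0,"y": 0,"z": 15,"rx": 0,"ry": 0,"rz": 0,"hand": 1}

```text
clock: 17.02
tcp_pos: [0.5898, 0.2253, 0.1507]
orientation: [-0.0, 0.755, 0.656, -0.0]
wrist_force: [-0.4, 0.2, -2.0]
finger_gap: 0.0379
```

Emit:
arm_command:
  motion:
    - {"x": 0,"y": 0,"z": 4,"rx": 0,"ry": 0,"rz": 0,"hand": 1}
    - {"x": 0,"y": 0,"z": 8,"rx": 0,"ry": 0,"rz": 0,"hand": 1}
    - {"x": 0,"y": 0,"z": 11,"rx": 0,"ry": 0,"rz": 0,"hand": 1}
    - {"x": 0,"y": 0,"z": 13,"rx": 0,"ry": 0,"rz": 0,"hand": 1}
    - {"x": 0,"y": 0,"z": 13,"rx": 0,"ry": 0,"rz": 0,"hand": 1}

```text
clock: 17.65
tcp_pos: [0.59, 0.2253, 0.1381]
orientation: [-0.0, 0.755, 0.656, -0.0]
wrist_force: [-0.3, 0.6, -0.9]
finger_gap: 0.038
```

Emit:
arm_command:
  motion:
    - {"x": 0,"y": 0,"z": 1.5,"rx": 0,"ry": 0,"rz": 0,"hand": 1}
    - {"x": 0,"y": 0,"z": 3,"rx": 0,"ry": 0,"rz": 0,"hand": 1}
    - {"x": 0,"y": 0,"z": 4,"rx": 0,"ry": 0,"rz": 0,"hand": 1}

```text
clock: 18.02
tcp_pos: [0.5901, 0.2253, 0.1342]
orientation: [-0.0, 0.755, 0.656, 0.0]
wrist_force: [-0.4, 0.1, -1.3]
finger_gap: 0.0381
```

Emit:
arm_command:
  motion:
    - {"x": 0,"y": 0,"z": 2,"rx": 0,"ry": 0,"rz": 0,"hand": 1}
    - {"x": 0,"y": 0,"z": 5,"rx": 0,"ry": 0,"rz": 0,"hand": 1}
    - {"x": 0,"y": 0,"z": 8,"rx": 0,"ry": 0,"rz": 0,"hand": 1}
    - {"x": 0,"y": 0,"z": 10,"rx": 0,"ry": 0,"rz": 0,"hand": 1}
    - {"x": 0,"y": 0,"z": 10,"rx": 0,"ry": 0,"rz": 0,"hand": 1}

```text
clock: 18.65
tcp_pos: [0.5902, 0.2253, 0.1241]
orientation: [-0.0, 0.755, 0.656, -0.0]
wrist_force: [0.4, -0.2, -2.1]
finger_gap: 0.0377
```

Run:
```python
from h import *
s=snap('side','n');t=snap('top','n')
rows([(.5898,.2257,.0746,-8)]);print(get_state()['ft_torque'])
cv2.imwrite('pics/n_ss.png',cv2.resize(s['image'][160:230,160:220,::-1],None,fx=8,fy=8,interpolation=cv2.INTER_CUBIC))
cv2.imwrite('pics/n_t.png',cv2.resize(t['image'][145:195,150:210,::-1],None,fx=10,fy=10,interpolation=cv2.INTER_CUBIC))
```

```text
now [0.5901 0.2254 0.1243] jaw -8.0 t 18.75 gap 0.03757850604764093 F [ 0.2  1.4 -1.5] q6 [0.24 0.47 0.01 1.11 0.   1.95]
(0.5898, 0.2257, 0.0746, -8) -> [ 0.3 -0.4 49.7] [-0. -0.  0.]
[ 0.10600739 -0.11106731 -0.0279307 ]
```

View pics/n_t.png

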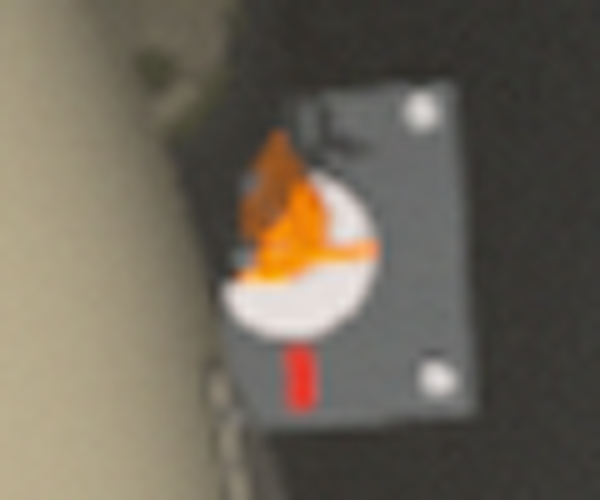

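View pics/n_ss.png

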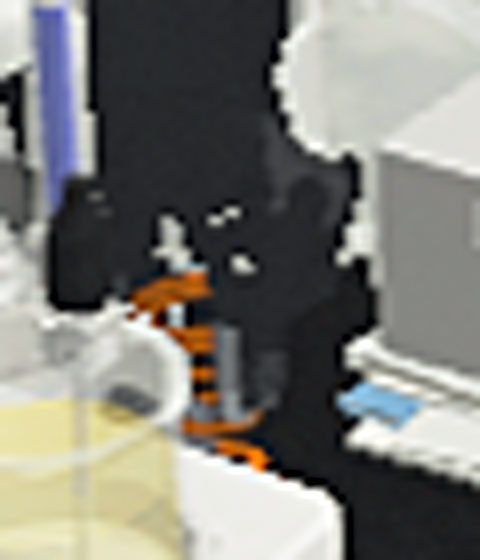

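Emit:
arm_command:
  motion:
    - {"x": 0,"y": 0,"z": 5,"rx": 0,"ry": 0,"rz": 0,"hand": 1}
    - {"x": 0,"y": 0,"z": 10,"rx": 0,"ry": 0,"rz": 0,"hand": 1}
    - {"x": 0,"y": 0,"z": 15,"rx": 0,"ry": 0,"rz": 0,"hand": 1}
    - {"x": 0,"y": 0,"z": 20,"rx": 0,"ry": 0,"rz": 0,"hand": 1}

```text
clock: 19.25
tcp_pos: [0.5901, 0.2253, 0.1039]
orientation: [-0.0, 0.755, 0.656, 0.0]
wrist_force: [0.5, -0.4, -0.4]
finger_gap: 0.0381
```

Emit:
arm_command:
  motion:
    - {"x": 0,"y": 0,"z": 5,"rx": 0,"ry": 0,"rz": 0,"hand": 1}
    - {"x": 0,"y": 0,"z": 10,"rx": 0,"ry": 0,"rz": 0,"hand": 1}
    - {"x": 0,"y": 0,"z": 15,"rx": 0,"ry": 0,"rz": 0,"hand": 1}
    - {"x": 0,"y": 0,"z": 20,"rx": 0,"ry": 0,"rz": 0,"hand": 1}
    - {"x": 0,"y": 0,"z": 20,"rx": 0,"ry": 0,"rz": 0,"hand": 1}

```text
clock: 19.88
tcp_pos: [0.59, 0.2254, 0.0837]
orientation: [-0.0, 0.755, 0.656, -0.0]
wrist_force: [0.2, 0.7, -2.4]
finger_gap: 0.0377
```

Emit:
arm_command:
  motion:
    - {"x": 0,"y": 0,"z": 3,"rx": 0,"ry": 0,"rz": 0,"hand": 1}
    - {"x": 0,"y": 0,"z": 6,"rx": 0,"ry": 0,"rz": 0,"hand": 1}
    - {"x": 0,"y": 0,"z": 8,"rx": 0,"ry": 0,"rz": 0,"hand": 1}
    - {"x": 0,"y": 0,"z": 8,"rx": 0,"ry": 0,"rz": 0,"hand": 1}

```text
clock: 20.38
tcp_pos: [0.5901, 0.2253, 0.0761]
orientation: [-0.0, 0.755, 0.656, -0.0]
wrist_force: [1.6, 0.7, -1.7]
finger_gap: 0.0373
```

Emit:
arm_command:
  motion:
    - {"x": 0,"y": 0,"z": 1,"rx": 0,"ry": 0,"rz": 0,"hand": 1}
    - {"x": 0,"y": 0,"z": 2,"rx": 0,"ry": 0,"rz": 0,"hand": 1}
    - {"x": 0,"y": 0,"z": 2,"rx": 0,"ry": 0,"rz": 0,"hand": 1}

```text
clock: 20.75
tcp_pos: [0.5902, 0.2254, 0.0748]
orientation: [0.0, 0.755, 0.656, 0.0]
wrist_force: [-0.8, -0.1, 2.3]
finger_gap: 0.0377
```

Contact with the seat is starting at the expected height. Press 1 mm more, then open slightly and look.

Emit:
arm_command:
  motion:
    - {"x": 0,"y": 0,"z": 1,"rx": 0,"ry": 0,"rz": 0,"hand": 1}
    - {"x": 0,"y": 0,"z": 1,"rx": 0,"ry": 0,"rz": 0,"hand": 1}

```text
clock: 21.0
tcp_pos: [0.5903, 0.2255, 0.0747]
orientation: [0.0, 0.754, 0.656, 0.001]
wrist_force: [-2.8, -0.2, 7.7]
finger_gap: 0.0377
```

Emit:
arm_command:
  motion:
    - {"x": 0,"y": 0,"z": 0,"rx": 0,"ry": 0,"rz": 0,"hand": -0.2}
    - {"x": 0,"y": 0,"z": 0,"rx": 0,"ry": 0,"rz": 0,"hand": -0.5}
    - {"x": 0,"y": 0,"z": 0,"rx": 0,"ry": 0,"rz": 0,"hand": -0.5}
    - {"x": 0,"y": 0,"z": 0,"rx": 0,"ry": 0,"rz": 0,"hand": -0.5}
    - {"x": 0,"y": 0,"z": -30,"rx": 0,"ry": 0,"rz": 0,"hand": -0.5}
    - {"x": 0,"y": 0,"z": -80,"rx": 0,"ry": 0,"rz": 0,"hand": -0.5}
    - {"x": 0,"y": 0,"z": -130,"rx": 0,"ry": 0,"rz": 0,"hand": -0.5}
    - {"x": 0,"y": -40,"z": -170,"rx": 0,"ry": 0,"rz": 0,"hand": -0.5}
    - {"x": 50,"y": -80,"z": -170,"rx": 0,"ry": 0,"rz": 0,"hand": -0.5}
    - {"x": 50,"y": -130,"z": -170,"rx": 0,"ry": 0,"rz": 0,"hand": -0.5}

```text
clock: 22.25
tcp_pos: [0.4684, 0.295, 0.2436]
orientation: [0.0, 0.754, 0.657, 0.001]
wrist_force: [-0.1, 0.3, -0.2]
finger_gap: 0.064
```

Run:
```python
from h import *
s=snap('side','p');t=snap('top','p')
rows([])
cv2.imwrite('pics/p_t.png',cv2.resize(t['image'][130:260,140:240,::-1],None,fx=4.5,fy=4.5,interpolation=cv2.INTER_CUBIC))
cv2.imwrite('pics/p_s.png',cv2.resize(s['image'][:,:,::-1],(800,600)))
```

```text
now [0.4632 0.2937 0.2433] jaw -7.7 t 22.35 gap 0.06405214199839934 F [ 0.3 -0.4  0.4] q6 [0.42 0.26 0.   1.32 0.   2.12]
```

View pics/p_t.png

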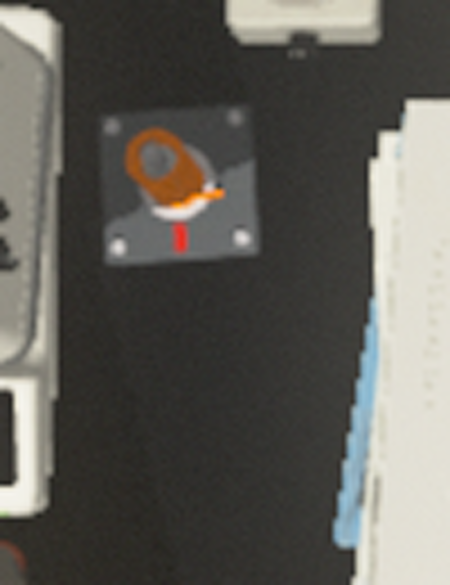

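View pics/p_s.png

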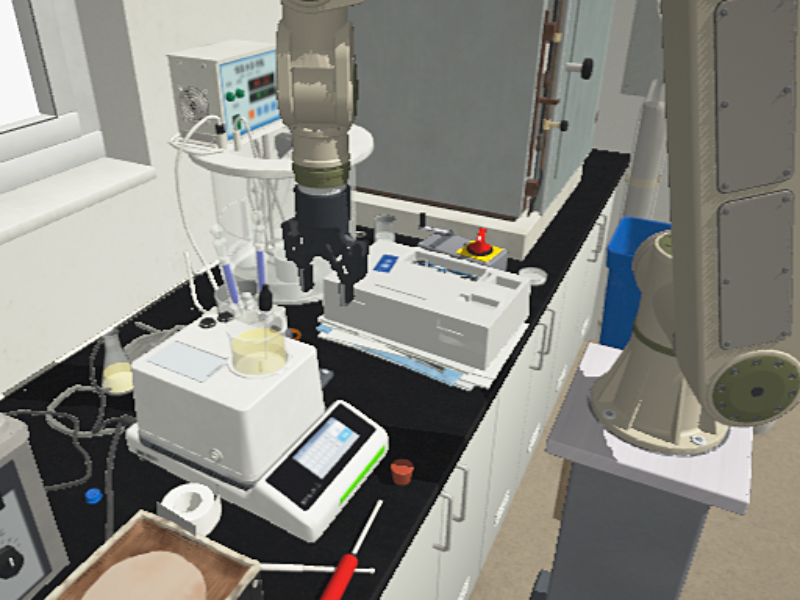

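Check the spring's height, tilt and centre, and the bystanders.

Run:
```python
from h import *
t=snap('top','r')
A=springpts('r',('top',),lo=.015)[0];print(len(A),A.min(0),np.percentile(A[:,2],95))
T=A[A[:,2]>np.percentile(A[:,2],95)-.008];print('top ring',len(T),T.min(0).round(4),T.max(0).round(4),((T.max(0)+T.min(0))/2).round(4))
print(fitaxis(A[(A[:,1]>.205)],(.59,.225)))
overlay('r','top',.5898,.2249,.02,np.radians(5),0,0,(160,200,145,185),14,'pics/o6.png')
for n,q in(('beaker',None),('petri',None),('stopper',None)):
    for r in finder.find_in(t,n)[:2]:print(n,r)
for k,p in(('a',pickle.load(open('pics/a_top.pkl','rb'))),('r',t)):
    C=cloud(p)
    for nm,b in(('beaker',(.66,.77,-.42,-.32)),('petri',(.28,.375,-.4,-.3)),('stopper',(.28,.345,.31,.39))):
        m=(C[...,0]>b[0])&(C[...,0]<b[1])&(C[...,1]>b[2])&(C[...,1]<b[3])&(C[...,2]>.009)&(C[...,2]<.1);print(k,nm,m.sum(),C[m].mean(0).round(4))
print(get_state()['finger_gap'],get_state()['wrist_force'])
```

```text
139 [0.55182668 0.19548477 0.01534897] 0.11187727452050061
top ring 42 [0.5722 0.2066 0.1043] [0.6067 0.243  0.1163] [0.5895 0.2248 0.1103]
(array([ 0.5905,  0.2264,  0.0027, -0.0039]), np.float64(0.0778), np.float64(40.0), 'at bottom', array([0.5904, 0.2266, 0.0163]))
beaker {'at': [359.4, 132.0], 'score': 0.6}
petri {'at': [179.5, 177.2], 'score': 0.61}
petri {'at': [362.8, 253.7], 'score': 0.57}
a beaker 330 [ 0.7104 -0.3678  0.0414]
a petri 334 [ 0.3242 -0.3545  0.0163]
a stopper 88 [0.3223 0.3433 0.0258]
r beaker 332 [ 0.7101 -0.3679  0.0414]
r petri 330 [ 0.3238 -0.3542  0.0166]
r stopper 3 [0.3271 0.3292 0.0241]
0.06430217859044017 [ 0.23744638 -0.27540496  0.60969403]
```

View pics/o6.png

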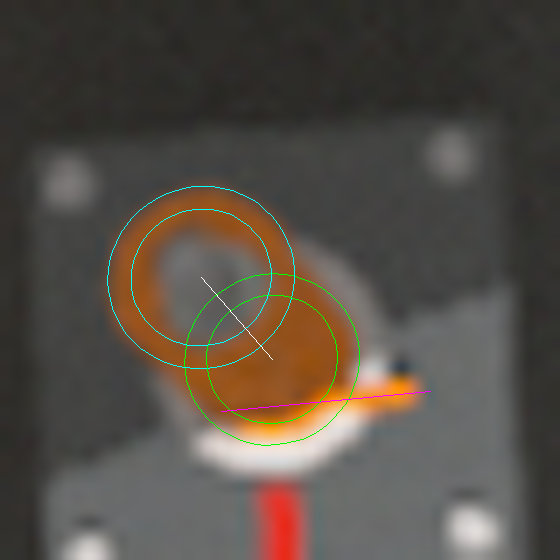

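Run:
```python
from h import *
print(hand_in(),get_state()['clock'])
```

```text
the job is handed in; nothing more can be done
the job is handed in; nothing more can be done
```

The job is done and handed in at about 22 s of the 72 s allowed; the hand-in gave no verdict.

- **Handle:** turned clockwise until the torque jumped at the end stop. The bar then lay at about -75° in the images, which matches off.
- **Hasp:** swung out in a loose cage of the fingers until I felt its stop (about 5 N). The top picture shows it pointing past the far end of the box.
- **Spring:** gripped, turned about 7.5° to line the leg up with the flat, and lowered over the rod. It did not snag at the shoulder, so no extra twisting was needed. It met the seat at the expected height, and I then let go and moved the arm clear.

**Last checks**
- The spring's top ring is at 0.110 m, which is the seat plus 90 mm.
- Its centre is within about 2 mm of the seat's centre, and the tilt from a fit is below 0.01 rad. That fit method showed up to about 0.03 rad of bias on an upright spring, still inside the 0.08 rad limit.
- The beaker and petri dish measure the same as at the start.
- The arm hid the stopper in the last top view, so I could not measure it there. In the side view it stood in its usual place.
- The finder confused some names (it reported the station as a petri dish), so I relied on the depth data.

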